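# Blow off both faces of the lint-filter cassettes

## Task

Set the red-levered air valve half open, then blow off the lint-filter cassettes that stand on the black mat, one after another in the order yellow, blue, red (whichever are there): stand each in the fixture with its black face towards the air bar, slide the jaw snug against it, let go and take the hand clear of it for about 3 seconds, then turn it round and clamp it likewise with its white face towards the air bar. Afterwards every cassette stands upright on the floor of the blue tray and the valve is shut again, fully; leave the other things on the counter alone.

Things in the scene. Friction and masses are not known exactly. Their poses are not given: they have to be found in the camera images.
- yellow: filter cassette: rectangular block with a yellow frame and a dark steel sole, 40 (x) x 110 (y) x 64 (z) mm, 0.2 to 0.42 kg; origin at the centre of its underside, z up, y along its length. Its +x face is a black mesh, its -x face a white mesh; stripes along the top mark the same sides. Starts standing on the dirty mat and may be absent
- yellow_black (a point): centre of the yellow cassette's black mesh face
- blue: filter cassette: rectangular block with a blue frame and a dark steel sole, 40 (x) x 110 (y) x 64 (z) mm, 0.2 to 0.42 kg; origin at the centre of its underside, z up, y along its length. Its +x face is a black mesh, its -x face a white mesh; stripes along the top mark the same sides. Starts standing on the dirty mat and may be absent
- blue_black (a point): centre of the blue cassette's black mesh face
- red: filter cassette: rectangular block with a red frame and a dark steel sole, 40 (x) x 110 (y) x 64 (z) mm, 0.2 to 0.42 kg; origin at the centre of its underside, z up, y along its length. Its +x face is a black mesh, its -x face a white mesh; stripes along the top mark the same sides. Starts standing on the dirty mat and may be absent
- red_black (a point): centre of the red cassette's black mesh face
- seat (a point): seat of the blow-off fixture: on top of its 12 mm base plate, where the centre of a clamped cassette's underside belongs. x points to the air bar (level pipe with brass nozzles); the jaws clamp along y, on the cassette's two ends
- fixture: blow-off fixture, fixed; same axes as the seat, origin 12 mm below it. Fixed green jaw with its face at y = -55 mm; sliding green jaw on the +y side; both 36 mm wide (x), tops 50 mm above the counter. Base plate 130 mm wide in x, no rims. Air bar at x = 105 mm, 20 mm thick, 130 mm long, top 56 mm above the counter
- jaw (a joint): sliding jaw, in m: 0 to 0.042, growing as it opens (moves along the seat's +y). The gap between the jaws is 104 mm + this value, so on a 110 mm cassette it stops at about 0.006. Slides against about 4 N of friction and stays where it is left; pushing it shut also pushes the cassette along to the fixed jaw
- jaw_post (a point): on the sliding jaw its handle: an upright black round post with a red top, 22 mm in diameter, from 50 to 118 mm above the counter. This point is on its axis 112 mm above the counter, 31 mm outside the jaw's clamping face. Grip it and slide it along the seat's y
- valve (a joint): air ball valve, in rad: 0 shut, 1.571 fully open, 0.785 half open. Turns counter-clockwise seen from above as it opens; about 0.15 N m of friction, stays where it is left
- valve_axis (a point): on the upright turning axis of the valve, at mid height of its lever (112 mm above the counter); fixed. y points along the lever when the valve is shut, at right angles to the seat's y
- lever_grip (a point): on the valve's red lever, 80 mm from the turning axis, at mid height (112 mm above the counter). The lever is a level bar 14 mm wide and 24 mm tall that runs from 5 to 105 mm from the axis; y points outwards along it
- clean_tray: blue low tray, 340 (x) x 170 (y) mm outside, fixed; origin at the centre of its underside, floor 4 mm up, walls 6 mm thick and 12 mm high. Room for three cassettes 95 mm apart along x, their length along y
- dirty_mat: black rubber mat, 340 (x) x 170 (y) x 4 mm, fixed, on which the dirty cassettes start; origin at the centre of its underside
- sprayer: amber bottle, 56 mm diameter, 160 mm tall; a loose bystander, to be left alone; origin at the centre of its underside
- spotter: white bottle with yellow cap, 48 mm diameter, 130 mm tall; a loose bystander, to be left alone; origin at the centre of its underside
- mug: white mug, 80 mm diameter, 95 mm tall; a loose bystander, to be left alone; origin at the centre of its underside
- tag_box: cardboard box 90 x 130 x 50 mm; a loose bystander, to be left alone; origin at the centre of its underside
- lint_brush: brush 190 mm long and under 30 mm high, lying along the fixture's open side; a loose bystander, to be left alone
- desk_bell: steel counter bell, 76 mm diameter, 52 mm tall; a loose bystander, to be left alone; origin at the centre of its underside
- clip_jar: clear jar with a steel cap, 64 mm diameter, 80 mm tall; a loose bystander, to be left alone; origin at the centre of its underside
- ticket_pad: pad of paper tickets 140 x 90 x 20 mm; a loose bystander, to be left alone; origin at the centre of its underside

How it is judged:
On the way, in this order (a step that is already met when the one before it is completed fails the run):
1. air valve set half open (value of joint valve between 0.645 and 0.925 rad and contact force between the fingers and valve below 0.3 N), for 0.3 s.
2. yellow cassette sitting down in the fixture, clamped with its black face towards the air bar, valve half open, hand off and clear of it for 2 seconds (x of yellow_black in the frame of seat between 0.01 and 0.03 m and y of yellow in the frame of seat between -0.005 and 0.005 m and z of yellow in the frame of seat below 0.004 m and angle between yellow's own z axis and vertical below 0.08 rad and angle between the x axis of yellow and the x axis of seat, either way round below 0.07 rad and horizontal distance between yellow and jaw_post below 0.0885 m and angle between the y axis of yellow and the y axis of lever_grip, either way round between 0.6 and 0.97 rad and contact force between the fingers and yellow below 0.3 N and distance between the grasp point and yellow above 0.14 m), for 2 s.
3. yellow cassette sitting down in the fixture, clamped with its white face towards the air bar, valve half open, hand off and clear of it for 2 seconds (x of yellow_black in the frame of seat between -0.03 and -0.01 m and y of yellow in the frame of seat between -0.005 and 0.005 m and z of yellow in the frame of seat below 0.004 m and angle between yellow's own z axis and vertical below 0.08 rad and angle between the x axis of yellow and the x axis of seat, either way round below 0.07 rad and horizontal distance between yellow and jaw_post below 0.0885 m and angle between the y axis of yellow and the y axis of lever_grip, either way round between 0.6 and 0.97 rad and contact force between the fingers and yellow below 0.3 N and distance between the grasp point and yellow above 0.14 m), for 2 s.
4. blue cassette sitting down in the fixture, clamped with its black face towards the air bar, valve half open, hand off and clear of it for 2 seconds (x of blue_black in the frame of seat between 0.01 and 0.03 m and y of blue in the frame of seat between -0.005 and 0.005 m and z of blue in the frame of seat below 0.004 m and angle between blue's own z axis and vertical below 0.08 rad and angle between the x axis of blue and the x axis of seat, either way round below 0.07 rad and horizontal distance between blue and jaw_post below 0.0885 m and angle between the y axis of blue and the y axis of lever_grip, either way round between 0.6 and 0.97 rad and contact force between the fingers and blue below 0.3 N and distance between the grasp point and blue above 0.14 m), for 2 s.
5. blue cassette sitting down in the fixture, clamped with its white face towards the air bar, valve half open, hand off and clear of it for 2 seconds (x of blue_black in the frame of seat between -0.03 and -0.01 m and y of blue in the frame of seat between -0.005 and 0.005 m and z of blue in the frame of seat below 0.004 m and angle between blue's own z axis and vertical below 0.08 rad and angle between the x axis of blue and the x axis of seat, either way round below 0.07 rad and horizontal distance between blue and jaw_post below 0.0885 m and angle between the y axis of blue and the y axis of lever_grip, either way round between 0.6 and 0.97 rad and contact force between the fingers and blue below 0.3 N and distance between the grasp point and blue above 0.14 m), for 2 s.
6. red cassette sitting down in the fixture, clamped with its black face towards the air bar, valve half open, hand off and clear of it for 2 seconds (x of red_black in the frame of seat between 0.01 and 0.03 m and y of red in the frame of seat between -0.005 and 0.005 m and z of red in the frame of seat below 0.004 m and angle between red's own z axis and vertical below 0.08 rad and angle between the x axis of red and the x axis of seat, either way round below 0.07 rad and horizontal distance between red and jaw_post below 0.0885 m and angle between the y axis of red and the y axis of lever_grip, either way round between 0.6 and 0.97 rad and contact force between the fingers and red below 0.3 N and distance between the grasp point and red above 0.14 m), for 2 s.
7. red cassette sitting down in the fixture, clamped with its white face towards the air bar, valve half open, hand off and clear of it for 2 seconds (x of red_black in the frame of seat between -0.03 and -0.01 m and y of red in the frame of seat between -0.005 and 0.005 m and z of red in the frame of seat below 0.004 m and angle between red's own z axis and vertical below 0.08 rad and angle between the x axis of red and the x axis of seat, either way round below 0.07 rad and horizontal distance between red and jaw_post below 0.0885 m and angle between the y axis of red and the y axis of lever_grip, either way round between 0.6 and 0.97 rad and contact force between the fingers and red below 0.3 N and distance between the grasp point and red above 0.14 m), for 2 s.
8. air valve shut again (value of joint valve below 0.08 rad), for 0.2 s.
At the end, for the whole second after the job is handed in: Valve shut (under 0.08 rad); every cassette present stands upright (within 0.1 rad), at rest, on the floor of the blue tray, its centre inside the walls (value of joint valve below 0.08 rad and x of yellow in the frame of clean_tray between -0.15 and 0.15 m and y of yellow in the frame of clean_tray between -0.07 and 0.07 m and z of each of yellow, blue, red in the frame of clean_tray below 0.008 m and angle between each of yellow, blue, red's own z axis and vertical below 0.1 rad and linear speed of each of yellow, blue, red below 0.02 m/s and x of blue in the frame of clean_tray between -0.15 and 0.15 m and y of blue in the frame of clean_tray between -0.07 and 0.07 m and x of red in the frame of clean_tray between -0.15 and 0.15 m and y of red in the frame of clean_tray between -0.07 and 0.07 m); the robot touches nothing.
It fails at once if a bystander on the counter shoved more than 4 cm or knocked over (distance of any of sprayer, spotter, mug, tag_box, lint_brush, desk_bell, clip_jar, ticket_pad from where it was at the start of the episode above 0.04 m or angle between any of sprayer, spotter, mug, tag_box, desk_bell, clip_jar, ticket_pad's own z axis and vertical above 0.5 rad).
Of yellow, blue, red only 1 to 2 are there at a start; the rules pass over those that are not, and their reading is None.
At some moment in a run one of yellow, blue, red may be knocked a few centimetres aside while the robot is not near it.
It also fails if it takes over 210 s, if anything falls off the work surface, if the arm or the gripper's body presses on something with over 40 N, if the wrist force passes 120 N, or if a joint passes its speed limit or range.

## Robot

A 6-joint arm with a two-finger parallel gripper is mounted at the origin on the work surface. World frame = base frame: x ahead of the robot, y to its left, z up, the work surface at z = 0. Lengths are in m, angles in rad, forces in N, time in s.
With the tool pointing down it reaches from about 0.3 to 0.875 m from the base axis. Payload 6.4 kg.
Tool frame: the origin (TCP) lies on the centre line of the jaws, within the pads' length; the fingertips stand 8 mm ahead of it and the grasp point (between the pads) lies 11 mm behind it; z points along the fingers, y is the line along which they close (so a half turn about z gives the same grasp; the last joint's range is limited). The gripper opens to 85 mm and grips with 20 to 120 N. Pads are 22 mm wide; open, the fingers measure 114 mm over their backs; the gripper's body (76 mm by 85 mm) begins 54 mm behind the grasp point. The pads swing forward as they close: fully open they stand 13 mm farther back than shut.
Start: joints at [-1.522, 0.181, 1.607, -0, 1.354, -0.206], TCP at [0.145, -0.556, 0.239] pointing down, gripper open.
Joint ranges: [-2.99, 2.99], [-0.89, 2.07], [0.3, 2.58], [-1.14, 4.28], [0, 2.63], [-3.12, 3.12]. Speed limits (rad/s): [2.57, 2.57, 3.01, 3.14, 3.14, 3.14].

## Interface

Orientations are given as a unit quaternion [w, x, y, z].
In Python, from bench import ctrl gives the robot as it stands.
- The arm moves only by the shell command python3 -m handwheel 'ROWS' [OPENING]. ROWS is JSON, a list that holds one entry, the list of rows, each a list of 4 numbers: the shift along the tool's x, y, z each as a share of 20 cm, from -1 to 1, then the turn about the tool's z as a share of 1.5 rad, from -1 to 1. In form: [[[x, y, z, twist], ...]]. A call has 1 to 10 rows; each row is the pose to reach, as a shift and turn from the pose commanded when the call began, along the tool's axes at that moment; what a row does not reach only later rows make up. A row lasts 1/8 s, in which the tool goes at most 62.5 mm and 10.7 degrees, less where a joint would pass 70% of its speed; a pose out of reach is approached as far as the arm can. A call with a number of a shift or a turn outside -1 to 1 is refused whole. A call with a gripper value outside its range is refused whole. OPENING is the finger opening in mm, from 0 to 85.4, set as the call begins (- or left out, the last holds). The fingers move at their own pace and stop on an object; the grip force is fixed at half the most. Time passes only in rows, so rows that repeat a pose let the fingers close. It gives the time, the measured TCP pose, the force, the opening and the grip force at its end, in the units of the state.
- ctrl.get_obs(): the state, without advancing time (a new reading comes with each control period).
- ctrl.camera(name): name is "side" or "top" or "wrist"; returns a dict with "color" (420x560x3 uint8, red, green, blue), "range_z" (420x560 float32, m along the optical axis (not along the pixel's ray), 0 where there is no reading), "K" (3x3 intrinsics, pixels), "distortion" ([k1, k2, p1, p2, k3] as OpenCV has them; the pictures are not rectified), "pose" (4x4, takes a point from camera to world coordinates); the wrist camera has in their place "T_tool_cam" (4x4, takes a point from camera to tool coordinates, whose origin is the TCP and whose axes are the flange's). Camera axes: x right, y down, z forward; pixel columns grow to the right and rows downward; lengths in m; the calibration is good to about 2 mm. A picture is of the moment at which its call begins: read the wrist's pose just before it.
- ctrl.hand_in(): hands the job in; it is judged then, once.
The state is a dict: "time_s": time; "q": joint angles; "dq": joint speeds; "joint_efforts": joint torques, N m; "eef_pos": TCP position; "eef_rot": TCP orientation; "wrist_force": force on the tool from outside, world axes, zero at the start; "torque": the same for the moment, N m; "opening": opening from 0.0 (shut) to 1.0 (fully open); "grasp_force": force on a finger pad.
Only numpy, scipy, OpenCV 4.12 (cv2) and the standard library are available. Lean on these libraries where they do the work, as an engineer would, in place of code of your own. Each camera call takes 0.05 s, during which the arm holds its last target. There are 200 camera calls.

## Working session

There is one attempt and no reset: what is moved stays moved. The work goes in short steps, Python scripts to look and compute and a shell command to move; the robot and the scene stay as the last step left them, time stands still between calls to the robot, and variables do not carry over. Pictures are saved under pics/ and viewed, at most 14 in all, crops included, and the job is handed in when it is done.

```bash
ls; mkdir -p pics; cat > h.py <<'E'
import numpy as np, cv2
from bench import ctrl
def cam(n):
    o=ctrl.get_obs(); c=ctrl.camera(n)
    if n=='wrist':
        from scipy.spatial.transform import Rotation as R
        q=o['eef_rot']; T=np.eye(4); T[:3,:3]=R.from_quat([q[1],q[2],q[3],q[0]]).as_matrix(); T[:3,3]=o['eef_pos']
        c['pose']=T@c['T_tool_cam']
    return c
def ray(c,uv):
    p=cv2.undistortPoints(np.array(uv,float).reshape(-1,1,2),c['K'],np.array(c['distortion'])).reshape(-1,2)
    d=np.c_[p,np.ones(len(p))]@c['pose'][:3,:3].T
    return c['pose'][:3,3],d
def onz(c,uv,z):
    o,d=ray(c,uv); return o+d*((z-o[2])/d[:,2])[:,None]
def cloud(c):
    z=c['range_z']; h,w=z.shape
    u,v=np.meshgrid(np.arange(w),np.arange(h))
    o,d=ray(c,np.stack([u,v],-1).reshape(-1,2))
    return (o+d*z.reshape(-1,1)).reshape(h,w,3)
def save(c,name,s=1.4): cv2.imwrite('pics/'+name,cv2.resize(c['color'][:,:,::-1],None,fx=s,fy=s))
E
python3 - <<'E'
from h import *
for n in('top','side'):
    c=cam(n); save(c,n+'0.png'); np.savez(n+'0.npz',**c); print(n,c['pose'].round(3).tolist(),c['K'].round(1).tolist(),c['distortion'])
o=ctrl.get_obs(); print(o)
E
```

```text
pics
top [[0.128, -0.97, 0.207, 0.321], [-0.992, -0.126, 0.022, -0.035], [0.004, -0.208, -0.978, 1.299], [0.0, 0.0, 0.0, 1.0]] [[431.8, 0.0, 287.7], [0.0, 431.8, 209.4], [0.0, 0.0, 1.0]] [-0.02242052  0.          0.          0.          0.        ]
side [[-0.996, -0.076, 0.052, 0.491], [-0.09, 0.708, -0.7, 0.948], [0.017, -0.702, -0.712, 1.049], [0.0, 0.0, 0.0, 1.0]] [[421.6, 0.0, 273.2], [0.0, 421.6, 213.5], [0.0, 0.0, 1.0]] [0.01492182 0.         0.         0.         0.        ]
{'time_s': 0.1, 'q': array([-1.52230035e+00,  1.81470643e-01,  1.60790923e+00,  9.32799938e-06,
        1.35382640e+00, -2.06308010e-01]), 'dq': array([-0.00028752, -0.00128615, -0.00201132, -0.00257543,  0.00058006,
        0.00102313]), 'joint_efforts': array([ 6.08187906e-05, -4.45878661e+01, -3.52237988e+01, -2.93298262e-04,
        4.17033603e-03, -6.13484644e-06]), 'eef_pos': array([ 0.14492295, -0.55592855,  0.23847147]), 'eef_rot': array([-8.03938989e-04,  9.91895142e-01,  1.27056585e-01,  6.81356538e-05]), 'wrist_force': array([-0.19118848, -0.47853389, -0.89006195]), 'torque': array([ 0.05715534,  0.03237863, -0.04580203]), 'grasp_force': 0.0, 'opening': 0.9978880205153304}
```

View pics/top0.png

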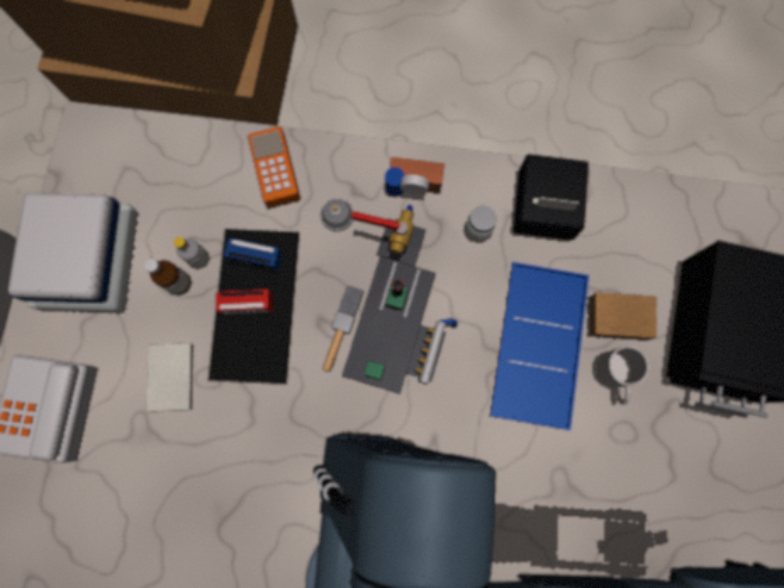

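View pics/side0.png

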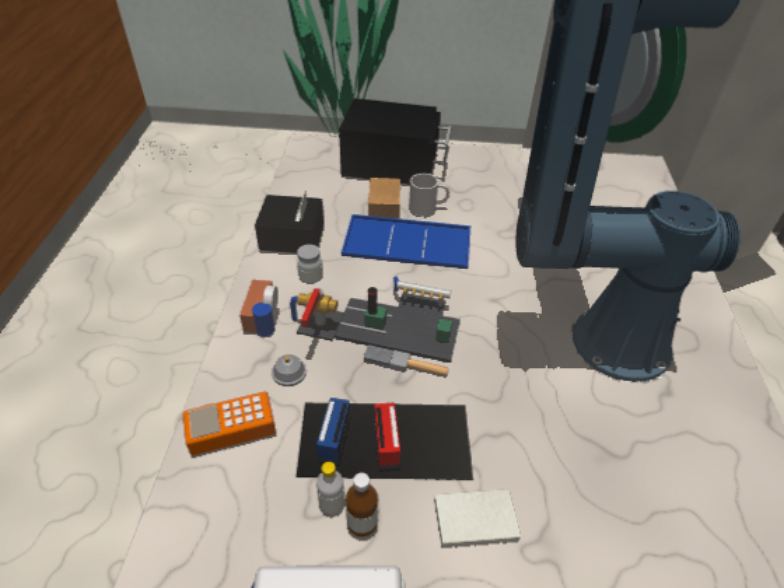

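The top view shows red (tip-to-tip about (217-270, 300)) and blue (225-277, 250) on the mat, with no yellow. The fixture's jaws are at (397,285) and (373,370), the valve at (404,225) with its lever pointing left to (352,215), and the tray is at (540,345). The side view agrees with this.

```bash
cat >> h.py <<'E'
def load(f):
    d=np.load(f); return {k:d[k] for k in d}
def masks(c):
    h=cv2.cvtColor(c['color'],cv2.COLOR_RGB2HSV); H,S,V=[h[:,:,i].astype(int) for i in range(3)]
    return dict(red=((H<8)|(H>172))&(S>150)&(V>70),blue=(H>100)&(H<125)&(S>130)&(V>40),green=(H>50)&(H<90)&(S>70)&(V>30),
      brass=(H>12)&(H<28)&(S>120)&(V>80))
E
python3 - <<'E'
from h import *
for n in('top','side'):
    c=load(n+'0.npz'); P=cloud(c)
    for k,m in masks(c).items():
        nn,l,st,ce=cv2.connectedComponentsWithStats(m.astype(np.uint8))
        for i in range(1,nn):
            if st[i,4]<25: continue
            ok=(l==i)&(c['range_z']>0); q=P[ok]
            if not len(q) or abs(np.median(q[:,1]))>.6: continue
            zt=np.percentile(q[:,2],97); t=q[q[:,2]>zt-.012]
            r=cv2.minAreaRect((t[:,:2]*1000).astype(np.float32))
            print(n,k,'px',ce[i].round(),st[i,4],'med',np.median(q,0).round(3),'ztop',zt.round(3),'rect',np.round(r[0]),np.round(r[1]),round(r[2],1))
E
```

```text
top red px [268. 157.] 152 med [0.714 0.067 0.123] ztop 0.129 rect [714.  68.] [96. 13.] 83.6
top red px [175. 213.] 290 med [0.529 0.312 0.068] ztop 0.073 rect [524. 323.] [ 41. 107.] 9.3
top blue px [281. 129.] 173 med [0.827 0.045 0.069] ztop 0.074 rect [835.  45.] [41. 34.] 7.5
top blue px [179. 181.] 329 med [0.624 0.322 0.068] ztop 0.072 rect [628. 324.] [112.  40.] 85.2
top blue px [386. 247.] 5823 med [ 0.517 -0.313  0.004] ztop 0.012 rect [ 522. -312.] [168. 335.] 86.9
top green px [283. 214.] 142 med [0.57  0.004 0.05 ] ztop 0.061 rect [576.   6.] [34. 43.] 81.3
top green px [267. 264.] 131 med [0.417 0.033 0.049] ztop 0.054 rect [418.  33.] [35. 29.] 80.2
top brass px [182.  38.] 698 med [ 1.391  0.572 -0.417] ztop -0.408 rect [1420.  575.] [ 58. 351.] 88.8
top brass px [287. 166.] 222 med [0.697 0.011 0.086] ztop 0.095 rect [710.  12.] [34. 88.] 75.2
top brass px [128. 173.] 48 med [0.615 0.453 0.13 ] ztop 0.134 rect [615. 452.] [21. 18.] 52.1
top brass px [446. 225.] 1242 med [ 0.597 -0.475  0.05 ] ztop 0.054 rect [ 598. -477.] [ 88. 127.] 3.6
side red px [221. 219.] 114
[... 638 characters left out ...]
2.] [35. 29.] 84.1
side brass px [274. 136.] 386 med [ 0.599 -0.474  0.05 ] ztop 0.054 rect [ 599. -479.] [ 84. 136.] 2.3
side brass px [217. 213.] 62 med [0.742 0.016 0.084] ztop 0.093 rect [741.  12.] [23. 31.] 72.2
side brass px [232. 217.] 129 med [0.689 0.028 0.084] ztop 0.094 rect [686.  21.] [31. 41.] 79.6
side brass px [306. 262.] 77 med [0.446 0.13  0.018] ztop 0.023 rect [449. 130.] [12. 83.] 80.5
side brass px [163. 306.] 880 med [0.833 0.349 0.048] ztop 0.053 rect [839. 323.] [164.  79.] 23.5
side brass px [234. 335.] 95 med [0.613 0.456 0.13 ] ztop 0.133 rect [613. 455.] [22. 22.] 1.7
side brass px [258. 357.] 235 med [0.551 0.499 0.111] ztop 0.121 rect [552. 491.] [45. 36.] 1.6
```

```bash
python3 - <<'E'
from h import *
for n in('top','side'):
    c=load(n+'0.npz'); P=cloud(c); img=c['color'].astype(int); V=img.max(2); S=V-img.min(2)
    X,Y,Z=P[...,0],P[...,1],P[...,2]
    reg=(X>.36)&(X<.66)&(Y>-.12)&(Y<.1)
    # plate
    m=reg&(Z>.006)&(Z<.02)&(V<90)&(S<25); 
    nn,l,st,ce=cv2.connectedComponentsWithStats(m.astype(np.uint8)); i=1+np.argmax(st[1:,4])
    r=cv2.minAreaRect((P[l==i][:,:2]*1000).astype(np.float32)); print(n,'plate',np.round(r,1) if 0 else r, np.median(P[l==i][:,2]))
    m=reg&(Z>.085)&(Z<.14); q=P[m]; t=q[q[:,2]>.112]; print(n,'post',len(t),t.mean(0).round(4), (t[:,:2].max(0)+t[:,:2].min(0))/2, t[:,:2].min(0),t[:,:2].max(0),'max',q[:,2].max())
    m=reg&(Z>.046)&(Z<.065)&(Y<-.03)&(V>120)&(S<40); q=P[m]; 
    r=cv2.minAreaRect((q[:,:2]*1000).astype(np.float32)); print(n,'bar',r,np.percentile(q[:,2],95))
    m=masks(c)['red']&(X>.65)&(X<.8)&(Z>.1); q=P[m]; l=cv2.fitLine(q[:,:2].astype(np.float32),cv2.DIST_L2,0,.01,.01).ravel(); print(n,'lever',l,np.degrees(np.arctan2(l[1],l[0])),np.median(q[:,2]), q[q[:,1].argmax()],q[q[:,1].argmin()])
    for k,cx,cy in(('red',.5235,.3235),('blue',.627,.3245)):
        m=(abs(X-cx)<.07)&(abs(Y-cy)<.07)&(Z>.055); q=P[m]; t=q[q[:,2]>.06];
        r=cv2.minAreaRect((t[:,:2]*1000).astype(np.float32)); print(n,k,r)
        w=m&(V>150)&(S<40)&(Z>.06); b=m&(V<45)&(Z>.06); print('  white',w.sum(),P[w].mean(0).round(4),'black',b.sum(),P[b].mean(0).round(4) if b.any() else '')
    cr=c['color'][150:240,130:310] if n=='top' else c['color'][190:345,170:350]
    cv2.imwrite(f'pics/crop_{n}.png',cv2.resize(cr[:,:,::-1],None,fx=4 if n=='top' else 3.8,fy=4 if n=='top' else 3.8,interpolation=cv2.INTER_CUBIC))
E
```

```text
top plate ((523.1415405273438, -0.5285491943359375), (157.01170349121094, 274.45660400390625), 80.98832702636719) 0.01190148641497768
top post 51 [0.5856 0.0056 0.1171] [0.58640222 0.0057419 ] [ 0.57539794 -0.00464141] [0.59740651 0.01612522] max 0.12398727941481003
top bar ((477.8955383300781, -83.10464477539062), (27.127431869506836, 145.74258422851562), 76.44270324707031) 0.0589181906661316
top lever [0.11506224 0.99335825 0.7137087  0.06687868] 83.39278 0.12319264863781831 [0.71646358 0.11657157 0.12322554] [0.71092686 0.0205549  0.12275891]
top red ((523.8892822265625, 325.9072265625), (41.894500732421875, 112.51496887207031), 10.039231300354004)
  white 80 [0.5117 0.3214 0.068 ] black 0 
top blue ((628.2484741210938, 324.1566162109375), (111.63114166259766, 41.35685729980469), 85.24908447265625)
  white 66 [0.6422 0.3226 0.0685] black 26 [0.6149 0.3282 0.0674]
side plate ((520.828857421875, -6.1786651611328125), (192.76589965820312, 277.44140625), 83.7848892211914) 0.011754383742715535
side post 36 [0.5835 0.0061 0.1169] [0.58376359 0.00562448] [ 0.5739579  -0.00559397] [0.59356928 0.01684294] max 0.12071044375832052
side bar ((471.8890380859375, -79.00382995605469), (36.62308120727539, 136.1731414794922), 75.52577209472656) 0.05798726182013802
side lever [0.11864575 0.9929367  0.7141033  0.07475108] 83.18604 0.12323762352967094 [0.71570244 0.11977025 0.11544815] [0.71153714 0.01919722 0.12221628]
side red ((522.49462890625, 324.291748046875), (40.314388275146484, 112.31407928466797), 10.196846961975098)
  white 78 [0.5098 0.3221 0.0686] black 18 [0.5348 0.3377 0.0692]
side blue ((626.7147216796875, 323.779541015625), (111.29064178466797, 40.61190414428711), 85.11441802978516)
  white 96 [0.6409 0.3243 0.0684] black 48 [0.6141 0.3289 0.0675]
```

View pics/crop_top.png

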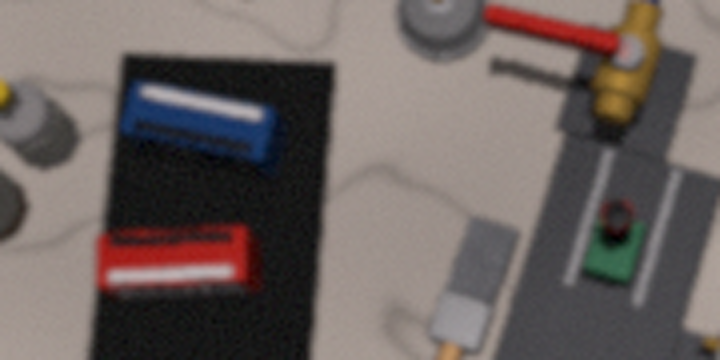

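View pics/crop_side.png

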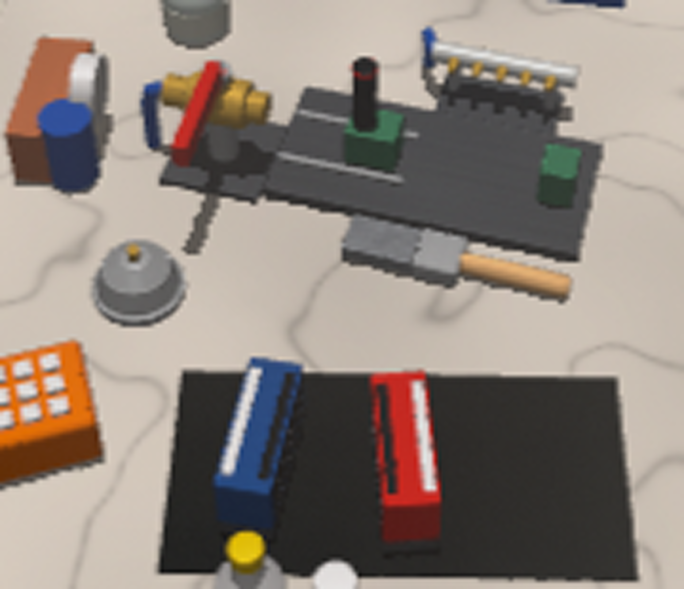

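Blue has its white stripe on the world +x side and black on −x. Red has black on +x and white on −x. The lever points along world +y (crop from (490,12) to (610,45)). Next I'll write a planning helper and look from the wrist over the fixture.

```bash
cat >> h.py <<'E'
from scipy.spatial.transform import Rotation as R
def pose():
    o=ctrl.get_obs(); q=o['eef_rot']; M=R.from_quat([q[1],q[2],q[3],q[0]]).as_matrix()
    return o['eef_pos'],np.degrees(np.arctan2(M[1,0],M[0,0]))
def plan(*wps,start=None):
    """waypoints (x,y,z,theta_deg; theta unwrapped); prints shares per call"""
    p,t=start or pose(); p=np.array(p)
    for w in wps:
        d=np.array(w[:3])-p; dt=w[3]-t
        n=int(max(1,np.ceil(np.abs(d).max()/.19 if abs(dt)<1 else np.linalg.norm(d)/.19),np.ceil(abs(dt)/84)))
        if abs(dt)<1: 
            a=np.radians(t); n=int(max(1,np.ceil(max(abs(d[0]*np.cos(a)+d[1]*np.sin(a)),abs(d[0]*np.sin(a)-d[1]*np.cos(a)),abs(d[2]))/.2-1e-6)))
        for k in range(n):
            a=np.radians(t); s=d/n
            l=np.array([s[0]*np.cos(a)+s[1]*np.sin(a),s[0]*np.sin(a)-s[1]*np.cos(a),-s[2]])/.2
            print('call',l.round(3).tolist(),'tw',round(-np.radians(dt/n)/1.5,3),'rows>=',int(max(np.ceil(np.linalg.norm(s)/.0625),np.ceil(abs(dt/n)/10.7))))
            p=p+s; t=t+dt/n
        print('--',np.round(w,3))
E
python3 - <<'E'
from h import *
print(ctrl.camera('wrist')['T_tool_cam'].round(3)); print(pose())
plan((.50,.02,.36,-9.2))
E
```

```text
[[ 0.001 -0.953 -0.303  0.077]
 [ 1.     0.001  0.     0.   ]
 [-0.    -0.303  0.953 -0.134]
 [ 0.     0.     0.     1.   ]]
(array([ 0.14491547, -0.55600445,  0.23855403]), np.float64(14.598490979069023))
call [0.611, -0.585, -0.152] tw 0.069 rows>= 3
call [0.547, -0.645, -0.152] tw 0.069 rows>= 3
call [0.477, -0.698, -0.152] tw 0.069 rows>= 3
call [0.402, -0.744, -0.152] tw 0.069 rows>= 3
-- [ 0.5   0.02  0.36 -9.2 ]
```

```bash
for r in '0.61,-0.585,-0.15,0.07' '0.55,-0.645,-0.15,0.07' '0.48,-0.70,-0.15,0.07' '0.6,-0.74,-0.15,0.07'; do :; done
python3 -m handwheel '[[[0.61,-0.585,-0.15,0.07],[0.61,-0.585,-0.15,0.07],[0.61,-0.585,-0.15,0.07],[0.61,-0.585,-0.15,0.07]]]' 85
python3 -m handwheel '[[[0.55,-0.645,-0.15,0.07],[0.55,-0.645,-0.15,0.07],[0.55,-0.645,-0.15,0.07],[0.55,-0.645,-0.15,0.07]]]'
python3 -m handwheel '[[[0.48,-0.70,-0.15,0.07],[0.48,-0.70,-0.15,0.07],[0.48,-0.70,-0.15,0.07],[0.48,-0.70,-0.15,0.07]]]'
python3 -m handwheel '[[[0.7,-0.74,-0.15,0.07],[0.7,-0.74,-0.15,0.07],[0.7,-0.74,-0.15,0.07],[0.7,-0.74,-0.15,0.07],[0.7,-0.74,-0.15,0.07]]]'
python3 - <<'E'
from h import *
print(pose()); c=cam('wrist'); save(c,'w0.png'); np.savez('w0.npz',**c)
E
```

```text
time_s: 0.65
eef_pos: [0.235, -0.4105, 0.27]
eef_rot: [0.001, 0.997, 0.077, 0.0]
wrist_force: [0.3, -0.2, 0.4]
opening: 0.994
grasp_force: 0.0
time_s: 1.15
eef_pos: [0.3242, -0.2674, 0.2999]
eef_rot: [0.001, 1.0, 0.024, 0.0]
wrist_force: [-0.3, -0.6, -0.8]
opening: 0.993
grasp_force: 0.0
time_s: 1.65
eef_pos: [0.4139, -0.1237, 0.3295]
eef_rot: [0.0, 1.0, -0.028, 0.0]
wrist_force: [-0.1, -0.5, 0.1]
opening: 0.998
grasp_force: 0.0
time_s: 2.28
eef_pos: [0.5617, 0.0135, 0.3581]
eef_rot: [0.0, 0.997, -0.083, -0.001]
wrist_force: [-0.4, -0.2, -0.2]
opening: 0.992
grasp_force: 0.0
(array([0.56166975, 0.01351913, 0.35806531]), np.float64(-9.481015253740502))
```

View pics/w0.png

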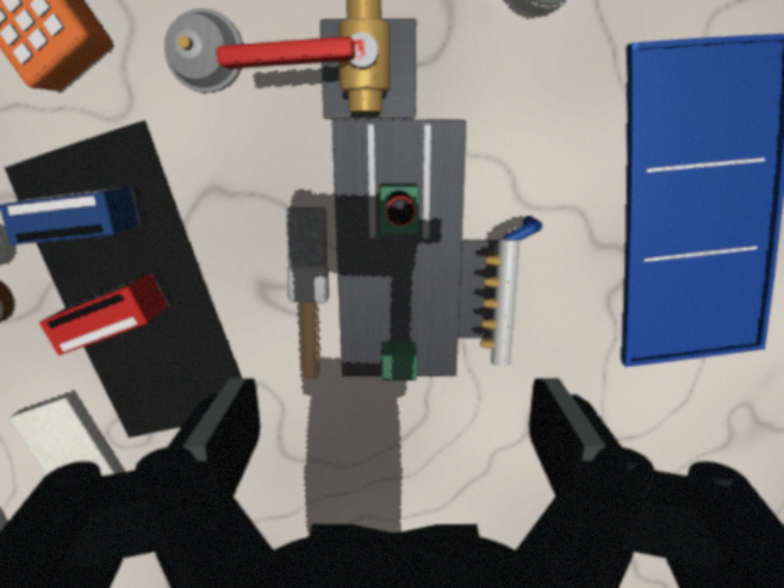

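The wrist view shows the sliding jaw with its post at (400,207), the fixed jaw at (399,360), the lever from (220,55) to (360,48) with its hub at (362,50), and the bell beneath the lever's end.

```bash
python3 - <<'E'
from h import *
c=load('w0.npz'); P=cloud(c); M=masks(c); X,Y,Z=P[...,0],P[...,1],P[...,2]
for k in('red','green'):
    nn,l,st,ce=cv2.connectedComponentsWithStats(M[k].astype(np.uint8))
    for i in range(1,nn):
        if st[i,4]<60: continue
        q=P[l==i]; print(k,ce[i].round(),st[i],np.median(q,0).round(4))
# jaws top faces by depth
ang=np.radians(-9.2); ey=np.array([np.cos(ang),np.sin(ang)]); ex=np.array([np.sin(ang),-np.cos(ang)])
for nm,m in(('fix',(M['green'])&(X<.46)&(Z>.044)&(Z<.056)),('slide',M['green']&(X>.5)&(Z>.044)&(Z<.056))):
    q=P[m][:,:2]; r=cv2.minAreaRect((q*1000).astype(np.float32)); s=q@ey; x=q@ex
    print(nm,len(q),r,'ey',np.percentile(s,[1,99]).round(4),'ex',np.percentile(x,[1,99]).round(4))
m=(Z>.108)&(Z<.13)&(X>.54)&(X<.63)&(abs(Y)<.05); q=P[m]; print('post',q[:,2].max(),(q[:,:2].max(0)+q[:,:2].min(0))/2,q[:,:2]@ey[:, None]is None)
s=q[:,:2]@ey;x=q[:,:2]@ex; print(s.min(),s.max(),x.min(),x.max())
m=M['red']&(Z>.1)&(X>.64)&(Y>-.05)&(Y<.16); q=P[m]; t=q[q[:,2]>.118]
r=cv2.minAreaRect((t[:,:2]*1000).astype(np.float32)); print('lever',r,np.median(t[:,2]),cv2.boxPoints(r).round())
# plate
img=c['color'].astype(int);V=img.max(2);S=V-img.min(2)
m=(X>.37)&(X<.645)&(abs(Y)<.09)&(Z>.006)&(Z<.018)&(V<100)&(S<25)
nn,l,st,ce=cv2.connectedComponentsWithStats(m.astype(np.uint8)); i=1+np.argmax(st[1:,4]); q=P[l==i][:,:2]
s=q@ey;x=q@ex; print('plate',cv2.minAreaRect((q*1000).astype(np.float32)),'ey',np.percentile(s,[.5,99.5]),'ex',np.percentile(x,[.5,99.5]))
# hub
g=(Z>.115)&(S<40)&(V>110)&(X>.64)&(X<.78)&(abs(Y)<.06); print('hub',g.sum(),np.median(P[g],0))
m=(X>.64)&(X<.8)&(Y>.08)&(Y<.2)&(Z>.03)&(Z<.1); print('bell',np.median(P[m],0),P[m].min(0),P[m].max(0))
# post top ray: red ring
uv=np.argwhere((Z>.108)&(X>.54)&(X<.63)&(abs(Y)<.05))[:,::-1]; print('post uv',uv.mean(0),uv.min(0),uv.max(0),onz(c,[(uv.min(0)+uv.max(0))/2],.118))
E
```

```text
red [204.  37.] [ 155   26  103   22 1402] [0.7128 0.0659 0.1231]
red [ 70. 225.] [  29  203   84   50 1336] [0.5263 0.3123 0.0671]
green [284. 148.] [271 132  28  36 473] [0.5838 0.0082 0.0496]
green [285. 257.] [272 244  26  27 635] [0.4248 0.0306 0.0485]
fix 456 ((417.96990966796875, 31.37228012084961), (35.447479248046875, 28.098093032836914), 82.69095611572266) ey [0.3939 0.4213] ex [-0.115  -0.0802]
slide 434 ((576.4638061523438, 5.273038864135742), (34.354583740234375, 43.149139404296875), 80.49256896972656) ey [0.5468 0.5897] ex [-0.1146 -0.0805]
post 0.11915506122032021 [0.58448216 0.00378476] False
0.5657839959034536 0.5869840415664764 -0.10820203819865176 -0.08601480149127341
lever ((713.46923828125, 67.00315856933594), (98.60955810546875, 14.294635772705078), 83.83924865722656) 0.12307860647194319 [[701.  19.]
 [715.  17.]
 [726. 115.]
 [712. 117.]]
plate ((518.9747314453125, 11.3372802734375), (136.20291137695312, 267.58172607421875), 81.63907623291016) ey [0.37964424 0.63716333] ex [-0.16103206 -0.033142  ]
hub 2 [0.71593721 0.03203241 0.12164411]
bell [0.7507638  0.16180421 0.03650552] [0.72477531 0.13831525 0.03001071] [0.779139   0.19154445 0.0533493 ]
post uv [345.95288566 373.78055856] [115 141] [559 419] [[ 0.41628855 -0.03344195  0.118     ]]
```

```bash
python3 - <<'E'
from h import *
plan((.7165,.092,.22,83.5),(.7165,.092,.113,83.5))
E
```

```text
call [0.351, -0.259, 0.346] tw -0.541 rows>= 5
call [0.429, 0.076, 0.346] tw -0.541 rows>= 5
-- [ 0.716  0.092  0.22  83.5  ]
call [0.0, 0.0, 0.535] tw -0.0 rows>= 2
-- [ 0.716  0.092  0.113 83.5  ]
```

```bash

python3 -m handwheel '[[[0.351,-0.26,0.35,-0.54],[0.351,-0.26,0.35,-0.54],[0.351,-0.26,0.35,-0.54],[0.351,-0.26,0.35,-0.54],[0.351,-0.26,0.35,-0.54]]]' 50 >/dev/null
python3 -m handwheel '[[[0.43,0.076,0.35,-0.54],[0.43,0.076,0.35,-0.54],[0.43,0.076,0.35,-0.54],[0.43,0.076,0.35,-0.54],[0.43,0.076,0.35,-0.54],[0.43,0.076,0.35,-0.54]]]'
python3 - <<'E'
from h import *
print(pose()); plan((.7165,.092,.113,83.5))
c=cam('wrist'); P=cloud(c); m=masks(c)['red']&(P[...,2]>.118)&(P[...,0]>.6)&(P[...,2]<.13); t=P[m]
r=cv2.minAreaRect((t[:,:2]*1000).astype(np.float32)); print(len(t),r,cv2.boxPoints(r).round())
E
```

```text
time_s: 3.7
eef_pos: [0.7165, 0.0916, 0.2192]
eef_rot: [-0.0, 0.748, 0.664, -0.0]
wrist_force: [0.3, 0.9, 0.3]
opening: 0.586
grasp_force: 0.0
(array([0.71649557, 0.09156992, 0.21922466]), np.float64(83.1776305536956))
call [0.002, -0.0, 0.531] tw -0.004 rows>= 2
-- [ 0.716  0.092  0.113 83.5  ]
2096 ((714.1900634765625, 69.13452911376953), (97.96199798583984, 13.554948806762695), 83.81060791015625) [[702.  21.]
 [716.  20.]
 [726. 117.]
 [713. 119.]]
```

```bash

python3 -m handwheel '[[[0,0,0.25,0],[0,0,0.53,0],[0,0,0.53,0],[0,0,0.53,0]]]' >/dev/null
python3 -m handwheel '[[[0,0,0,0],[0,0,0,0],[0,0,0,0],[0,0,0,0],[0,0,0,0]]]' 0
python3 -m handwheel '[[[-0.006,-0.07,0,-0.116],[-0.024,-0.137,0,-0.233],[-0.054,-0.2,0,-0.349],[-0.076,-0.235,0,-0.419],[-0.105,-0.27,0,-0.495],[-0.105,-0.27,0,-0.495],[-0.105,-0.27,0,-0.495]]]'
python3 -m handwheel '[[[0,0,0,0],[0,0,0,0],[0,0,-0.2,0],[0,0,-0.5,0],[0,0,-0.5,0],[0,0,-0.5,0],[0,0,-0.5,0]]]' 50
python3 - <<'E'
from h import *
print(pose()); 
c=cam('wrist'); P=cloud(c); m=masks(c)['red']&(P[...,2]>.118)&(P[...,0]>.6)&(P[...,2]<.13); t=P[m]
r=cv2.minAreaRect((t[:,:2]*1000).astype(np.float32)); print(len(t),r,cv2.boxPoints(r).round())
E
```

```text
time_s: 4.88
eef_pos: [0.7183, 0.0942, 0.1162]
eef_rot: [0.001, 0.747, 0.665, 0.001]
wrist_force: [-0.8, 0.4, 6.0]
opening: 0.149
grasp_force: 59.7
time_s: 5.75
eef_pos: [0.6613, 0.0797, 0.1162]
eef_rot: [0.001, 0.455, 0.891, 0.0]
wrist_force: [-5.4, 0.6, 9.7]
opening: 0.146
grasp_force: 60.3
time_s: 6.62
eef_pos: [0.6599, 0.0797, 0.2113]
eef_rot: [-0.002, 0.455, 0.891, -0.001]
wrist_force: [-1.0, 0.0, -0.6]
opening: 0.584
grasp_force: 0.0
(array([0.65987555, 0.07972502, 0.21126705]), np.float64(125.89455736576915))
2262 ((675.1005859375, 59.16910171508789), (13.233760833740234, 98.39137268066406), 35.55277633666992) [[641.  95.]
 [698.  15.]
 [709.  23.]
 [652. 103.]]
```

```bash
python3 - <<'E'
from h import *
plan((.5847,.004,.21,170.8),(.5847,.004,.102,170.8))
print('then'); plan((.625,.31,.25,85.2),start=((.5976,.0017,.19),170.8))
E
```

```text
call [-0.086, -0.527, 0.006] tw -0.523 rows>= 5
-- [5.850e-01 4.000e-03 2.100e-01 1.708e+02]
call [-0.0, -0.0, 0.54] tw -0.0 rows>= 2
-- [5.850e-01 4.000e-03 1.020e-01 1.708e+02]
then
call [0.056, 0.772, -0.15] tw 0.498 rows>= 5
call [0.565, 0.528, -0.15] tw 0.498 rows>= 5
-- [ 0.625  0.31   0.25  85.2  ]
```

```bash

python3 -m handwheel '[[[-0.086,-0.527,0.006,-0.523],[-0.086,-0.527,0.006,-0.523],[-0.086,-0.527,0.006,-0.523],[-0.086,-0.527,0.006,-0.523],[-0.086,-0.527,0.006,-0.523],[-0.086,-0.527,0.006,-0.523]]]' 
python3 -m handwheel '[[[0,0,0.25,0],[0,0,0.54,0],[0,0,0.54,0],[0,0,0.54,0]]]'
python3 -m handwheel '[[[0,0,0,0],[0,0,0,0],[0,0,0,0],[0,0,0,0]]]' 0
python3 -m handwheel '[[[-0.02,0,0,0],[-0.04,0,0,0],[-0.068,0,0,0],[-0.068,0,0,0]]]' 
python3 -m handwheel '[[[0,0,0,0],[0,0,0,0],[0,0,-0.2,0],[0,0,-0.45,0],[0,0,-0.45,0],[0,0,-0.45,0]]]' 85
python3 -m handwheel '[[[0.056,0.87,-0.15,0.5],[0.056,0.87,-0.15,0.5],[0.056,0.87,-0.15,0.5],[0.056,0.87,-0.15,0.5],[0.056,0.87,-0.15,0.5]]]' >/dev/null
python3 -m handwheel '[[[0.67,0.63,-0.15,0.5],[0.67,0.63,-0.15,0.5],[0.67,0.63,-0.15,0.5],[0.67,0.63,-0.15,0.5],[0.67,0.63,-0.15,0.5],[0.67,0.63,-0.15,0.5]]]'
cat >> h.py <<'E'
def cass(c,k):
    P=cloud(c); M=masks(c)[k]; Z=P[...,2]
    nn,l,st,ce=cv2.connectedComponentsWithStats((M&(Z>.055)&(Z<.095)).astype(np.uint8)); best=None
    for i in range(1,nn):
        if st[i,4]<100: continue
        q=P[l==i]; r=cv2.minAreaRect((q[:,:2]*1000).astype(np.float32)); (a,b),t=r[1],r[2]
        if a<b: a,b,t=b,a,t+90
        if abs(a-110)>18 or abs(b-40)>14: continue
        ct=np.array(r[0]); V=c['color'].max(2); W=(np.hypot(P[...,0]*1000-ct[0],P[...,1]*1000-ct[1])<50)&(abs(Z-np.median(q[:,2]))<.008)&(V>150)&(c['color'].min(2)>110)
        w=P[W].mean(0)[:2]*1000 if W.any() else ct
        n=np.array([-np.sin(np.radians(t)),np.cos(np.radians(t))]); s=(w-ct)@n
        xa=t+90 if s<0 else t-90   # direction of black (+x) face
        print(k,'ctr',ct.round(1),'size',round(a),round(b),'long',round(t,1),'ztop',np.percentile(q[:,2],95).round(4),'black dir',round((xa+180)%360-180,1),'white off',s.round(1))
E
python3 - <<'E'
from h import *
print(pose()); c=cam('wrist'); save(c,'w1.png'); cass(c,'blue'); cass(c,'red'); c=cam('top'); cass(c,'blue'); cass(c,'red')
E
```

```text
time_s: 7.42
eef_pos: [0.5854, 0.004, 0.2114]
eef_rot: [-0.001, 0.081, 0.997, 0.0]
wrist_force: [0.2, 0.4, -0.1]
opening: 0.586
grasp_force: 0.0
time_s: 7.92
eef_pos: [0.5868, 0.0038, 0.1058]
eef_rot: [0.001, 0.08, 0.997, -0.0]
wrist_force: [0.3, 0.4, 0.8]
opening: 0.588
grasp_force: 0.0
time_s: 8.43
eef_pos: [0.5876, 0.0041, 0.1071]
eef_rot: [0.003, 0.08, 0.997, 0.0]
wrist_force: [0.1, 1.1, 5.0]
opening: 0.232
grasp_force: 58.4
time_s: 8.93
eef_pos: [0.6007, 0.002, 0.1071]
eef_rot: [0.002, 0.08, 0.997, 0.0]
wrist_force: [-2.2, 2.3, 7.3]
opening: 0.234
grasp_force: 58.7
time_s: 9.68
eef_pos: [0.5987, 0.0017, 0.1938]
eef_rot: [-0.0, 0.08, 0.997, -0.0]
wrist_force: [-0.3, 0.1, -0.4]
opening: 0.997
grasp_force: 0.0
time_s: 11.05
eef_pos: [0.6329, 0.3569, 0.253]
eef_rot: [-0.0, 0.737, 0.676, -0.001]
wrist_force: [0.8, -0.1, -1.2]
opening: 0.995
grasp_force: 0.0
(array([0.63292325, 0.35687747, 0.25301479]), np.float64(85.07890157118895))
blue ctr [626.8 324.1] size 110 40 long 86.0 ztop 0.0684 black dir 176.0 white off -13.1
red ctr [522.9 324. ] size 110 40 long 100.2 ztop 0.0684 black dir 10.2 white off 13.4
blue ctr [627.9 323.2] size 110 41 long 86.2 ztop 0.0722 black dir 176.2 white off -14.2
red ctr [524.2 324.3] size 108 39 long 99.8 ztop 0.0719 black dir 9.8 white off 12.4
```

View pics/w1.png

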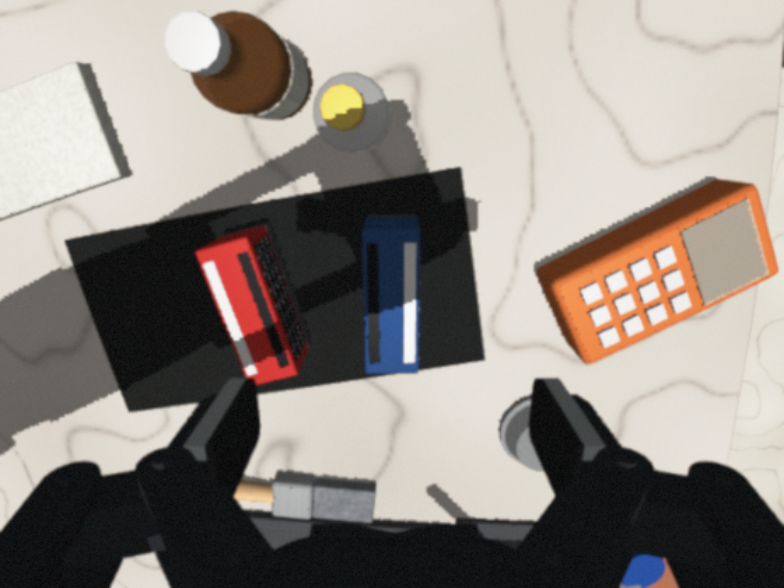

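Blue is at wrist px (392,295) with its white stripe on the right. Red is undisturbed at (250,305).

```bash
python3 - <<'E'
from h import *
plan((.627,.324,.15,86),(.627,.324,.041,86))
print('then'); plan((.4865,.0199,.2,170.8),(.4865,.0199,.053,170.8),start=((.627,.324,.16),86))
E
```

```text
call [-0.167, -0.016, 0.518] tw -0.012 rows>= 2
-- [ 0.627  0.324  0.15  86.   ]
call [0.0, 0.0, 0.545] tw -0.0 rows>= 2
-- [6.27e-01 3.24e-01 4.10e-02 8.60e+01]
then
call [-0.783, -0.297, -0.1] tw -0.493 rows>= 4
call [-0.378, -0.747, -0.1] tw -0.493 rows>= 4
-- [4.860e-01 2.000e-02 2.000e-01 1.708e+02]
call [-0.0, 0.0, 0.735] tw -0.0 rows>= 3
-- [4.860e-01 2.000e-02 5.300e-02 1.708e+02]
```

```bash

python3 -m handwheel '[[[-0.167,-0.016,0.3,-0.012],[-0.167,-0.016,0.518,-0.012],[-0.167,-0.016,0.518,-0.012],[-0.167,-0.016,0.518,-0.012]]]' 75
python3 -m handwheel '[[[0,0,0.25,0],[0,0,0.4,0],[0,0,0.545,0],[0,0,0.545,0],[0,0,0.545,0]]]'
python3 -m handwheel '[[[0,0,0,0],[0,0,0,0],[0,0,0,0],[0,0,0,0],[0,0,0,0],[0,0,-0.1,0],[0,0,-0.3,0],[0,0,-0.6,0],[0,0,-0.6,0]]]' 0
python3 -m handwheel '[[[-0.4,-0.1,-0.1,-0.25],[-0.77,-0.297,-0.1,-0.493],[-0.77,-0.297,-0.1,-0.493],[-0.77,-0.297,-0.1,-0.493],[-0.77,-0.297,-0.1,-0.493],[-0.77,-0.297,-0.1,-0.493],[-0.77,-0.297,-0.1,-0.493]]]'
python3 -m handwheel '[[[-0.2,-0.4,-0.1,-0.25],[-0.378,-0.72,-0.1,-0.493],[-0.378,-0.72,-0.1,-0.493],[-0.378,-0.72,-0.1,-0.493],[-0.378,-0.72,-0.1,-0.493],[-0.378,-0.72,-0.1,-0.493],[-0.378,-0.72,-0.1,-0.493]]]'
python3 - <<'E'
from h import *
print(pose()); plan((.4924,.0189,.053,170.8)); c=cam('wrist'); save(c,'w2.png')
E
```

```text
time_s: 11.65
eef_pos: [0.628, 0.3257, 0.1528]
eef_rot: [0.001, 0.732, 0.682, 0.001]
wrist_force: [-0.6, -0.3, 1.3]
opening: 0.872
grasp_force: 0.0
time_s: 12.28
eef_pos: [0.6288, 0.3264, 0.0448]
eef_rot: [0.001, 0.732, 0.682, 0.002]
wrist_force: [-0.5, -0.1, 1.1]
opening: 0.88
grasp_force: 0.0
time_s: 13.4
eef_pos: [0.6303, 0.3268, 0.1697]
eef_rot: [0.003, 0.732, 0.682, 0.006]
wrist_force: [-0.0, 0.4, -3.5]
opening: 0.459
grasp_force: 61.3
time_s: 14.28
eef_pos: [0.5564, 0.1765, 0.1811]
eef_rot: [-0.0, 0.436, 0.9, -0.0]
wrist_force: [0.5, 0.3, -2.8]
opening: 0.462
grasp_force: 62.1
time_s: 15.15
eef_pos: [0.4905, 0.0281, 0.2013]
eef_rot: [-0.0, 0.082, 0.997, 0.0]
wrist_force: [-0.1, 0.2, -2.5]
opening: 0.461
grasp_force: 63.1
(array([0.49046739, 0.02810619, 0.20131792]), np.float64(170.60992788479385))
call [-0.017, -0.044, 0.742] tw -0.002 rows>= 3
-- [4.920e-01 1.900e-02 5.300e-02 1.708e+02]
```

View pics/w2.png

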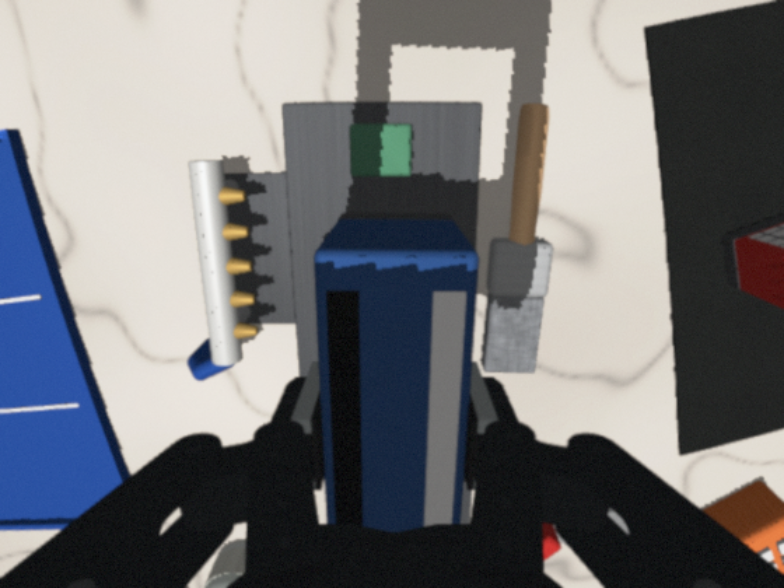

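Blue's black stripe at px (340,400) faces the air bar on the left. I'll lower it, release, and grip the post.

```bash

python3 -m handwheel '[[[-0.017,-0.044,0,0],[-0.017,-0.044,0.2,0],[-0.017,-0.044,0.4,0],[-0.017,-0.044,0.55,0],[-0.017,-0.044,0.65,0],[-0.017,-0.044,0.7,0],[-0.017,-0.044,0.735,0],[-0.017,-0.044,0.735,0],[-0.017,-0.044,0.735,0]]]'
python3 -m handwheel '[[[0,0,0,0],[0,0,0,0],[0,0,-0.1,0],[0,0,-0.3,0],[0,0,-0.55,0],[0,0,-0.8,0],[0,0,-0.8,0]]]' 75
python3 - <<'E'
from h import *
print(pose()); plan((.5975,.0019,.2,170.8),(.5975,.0019,.105,170.8)); c=cam('wrist'); cass(c,'blue'); c=cam('top'); cass(c,'blue')
E
```

```text
time_s: 16.32
eef_pos: [0.493, 0.0181, 0.0552]
eef_rot: [0.001, 0.081, 0.997, -0.0]
wrist_force: [-0.2, 0.2, -2.8]
opening: 0.458
grasp_force: 63.0
time_s: 17.2
eef_pos: [0.4954, 0.0177, 0.2197]
eef_rot: [0.005, 0.081, 0.997, -0.001]
wrist_force: [1.0, -1.1, 0.5]
opening: 0.877
grasp_force: 0.0
(array([0.49541379, 0.01770152, 0.21967296]), np.float64(170.68011128856605))
call [-0.516, 0.005, 0.098] tw -0.001 rows>= 2
-- [5.980e-01 2.000e-03 2.000e-01 1.708e+02]
call [0.0, 0.0, 0.475] tw -0.0 rows>= 2
-- [5.980e-01 2.000e-03 1.050e-01 1.708e+02]
blue ctr [493.9  17.8] size 110 39 long 169.5 ztop 0.0763 black dir -100.5 white off -12.4
```

```bash

python3 -m handwheel '[[[-0.516,0.005,0.1,0],[-0.516,0.005,0.1,0],[-0.516,0.005,0.3,0],[-0.516,0.005,0.57,0],[-0.516,0.005,0.57,0],[-0.516,0.005,0.57,0]]]'
python3 -m handwheel '[[[0,0,0,0],[0,0,0,0],[0,0,0,0],[0,0,0,0]]]' 0
python3 -m handwheel '[[[0.03,0,0,0],[0.06,0,0,0],[0.09,0,0,0],[0.11,0,0,0],[0.11,0,0,0]]]'
python3 -m handwheel '[[[0.01,0,0,0],[0.02,0,0,0],[0.025,0,0,0],[0.025,0,0,0]]]'
python3 -m handwheel '[[[0.005,0,0,0],[0.01,0,0,0],[0.01,0,0,0]]]'

```

```text
time_s: 18.05
eef_pos: [0.5946, 0.0024, 0.1012]
eef_rot: [0.0, 0.081, 0.997, -0.0]
wrist_force: [1.4, -0.5, 0.0]
opening: 0.877
grasp_force: 0.0
time_s: 18.55
eef_pos: [0.5952, 0.0029, 0.102]
eef_rot: [0.001, 0.081, 0.997, 0.0]
wrist_force: [-0.6, 2.3, 5.7]
opening: 0.235
grasp_force: 58.5
time_s: 19.18
eef_pos: [0.5745, 0.0062, 0.1021]
eef_rot: [0.003, 0.081, 0.997, 0.0]
wrist_force: [4.2, 1.9, 3.7]
opening: 0.235
grasp_force: 59.4
time_s: 19.68
eef_pos: [0.5699, 0.007, 0.1021]
eef_rot: [0.003, 0.081, 0.997, 0.0]
wrist_force: [6.6, 0.8, 2.4]
opening: 0.237
grasp_force: 59.2
time_s: 20.05
eef_pos: [0.568, 0.0073, 0.102]
eef_rot: [0.003, 0.081, 0.997, 0.0]
wrist_force: [6.0, 3.4, 2.4]
opening: 0.233
grasp_force: 59.2
```

```bash

python3 -m handwheel '[[[0.005,0,0,0],[0.01,0,0,0],[0.01,0,0,0]]]'
python3 -m handwheel '[[[0.005,0,0,0],[0.01,0,0,0],[0.01,0,0,0]]]'
python3 - <<'E'
from h import *
c=cam('top'); P=cloud(c); X,Y,Z=P[...,0],P[...,1],P[...,2]; cass(c,'blue'); save(c,'t1.png')
E
```

```text
time_s: 20.42
eef_pos: [0.5671, 0.0074, 0.1021]
eef_rot: [0.004, 0.081, 0.997, 0.0]
wrist_force: [10.6, 1.7, -1.3]
opening: 0.235
grasp_force: 58.8
time_s: 20.8
eef_pos: [0.567, 0.0074, 0.1021]
eef_rot: [0.006, 0.082, 0.997, 0.0]
wrist_force: [19.4, 2.0, -8.8]
opening: 0.235
grasp_force: 59.0
```

```bash

python3 -m handwheel '[[[0,0,0,0],[0,0,0,0],[0,0,0,0],[0,0,-0.1,0],[0,0,-0.3,0],[0,0,-0.6,0],[0,0,-0.8,0],[0.35,0,-0.8,0],[0.65,0,-0.8,0],[0.65,0,-0.8,0]]]' 85
cat > fix.py <<'E'
from h import *
import sys
k=sys.argv[1]
ey=np.array([.9871,-.1599]); ex=np.array([-.1599,-.9871])
print(pose())
for n in ('wrist','top'):
    c=cam(n); P=cloud(c); X,Y,Z=P[...,0],P[...,1],P[...,2]; cass(c,k)
    m=(Z>.112)&(Z<.126)&(X>.53)&(X<.62)&(abs(Y)<.03); q=P[m][:,:2]
    if len(q): s=q@ey; x=q@ex; print(n,'post s',(s.min()+s.max())/2-.477,'x',(x.min()+x.max())/2+.0975,len(q))
    m=masks(c)['green']&(X<.46)&(X>.38)&(abs(Y)<.08)&(Z>.044)&(Z<.056); q=P[m][:,:2]
    if len(q): s=q@ey; print('fixjaw s',np.percentile(s,[1,99])-.477)
    m=masks(c)['green']&(X>.5)&(Z>.044)&(Z<.056)&(abs(Y)<.08); q=P[m][:,:2]
    if len(q): s=q@ey; print('slidejaw s',np.percentile(s,[1,99])-.477)
    save(c,f'f_{n}_{k}_{int(ctrl.get_obs()["time_s"]*10)}.png')
E
python3 fix.py blue
```

```text
time_s: 22.1
eef_pos: [0.4293, 0.0301, 0.2594]
eef_rot: [-0.001, 0.081, 0.997, 0.0]
wrist_force: [0.7, 0.7, 0.6]
opening: 0.994
grasp_force: 0.0
(array([0.42929697, 0.03005039, 0.25942699]), np.float64(170.7144891519567))
blue ctr [483.7  17.4] size 110 39 long 170.4 ztop 0.0764 black dir -99.6 white off -13.3
wrist post s 0.08349415693290918 x -0.0004855892927299599 414
fixjaw s [-0.08713036 -0.05752209]
slidejaw s [0.06758071 0.0958739 ]
top post s 0.08609363519097435 x -0.0011635199593826862 53
fixjaw s [-0.08506039 -0.0613652 ]
slidejaw s [0.08660243 0.09720267]
```

```bash

python3 -m handwheel '[[[0,0,0,0],[0,0,0,0],[0,0,0,0],[0,0,0,0],[0,0,0,0],[0,0,0,0],[0,0,0,0],[0,0,0,0],[0,0,0,0],[0,0,0,0]]]' >/dev/null
python3 -m handwheel '[[[0,0,0,0],[0,0,0,0],[0,0,0,0],[0,0,0,0],[0,0,0,0],[0,0,0,0],[0,0,0,0],[0,0,0,0],[0,0,0,0],[0,0,0,0]]]'
python3 - <<'E'
from h import *
plan((.5705,.0065,.2,170.8),(.5705,.0065,.103,170.8)); 
print('after');plan((.484,.0178,.2,170.6),(.484,.0178,.055,170.6),start=((.5965,.0022,.2),170.8))
E
```

```text
time_s: 24.7
eef_pos: [0.4335, 0.0289, 0.2605]
eef_rot: [0.0, 0.081, 0.997, 0.0]
wrist_force: [-0.6, -0.6, 0.0]
opening: 0.991
grasp_force: 0.0
call [-0.694, 0.0, 0.303] tw -0.001 rows>= 3
-- [5.700e-01 6.000e-03 2.000e-01 1.708e+02]
call [0.0, 0.0, 0.485] tw -0.0 rows>= 2
-- [5.700e-01 6.000e-03 1.030e-01 1.708e+02]
after
call [0.568, -0.013, -0.0] tw 0.002 rows>= 2
-- [4.840e-01 1.800e-02 2.000e-01 1.706e+02]
call [0.0, 0.0, 0.725] tw -0.0 rows>= 3
-- [4.840e-01 1.800e-02 5.500e-02 1.706e+02]
```

```bash

python3 -m handwheel '[[[-0.69,0,0.3,0],[-0.69,0,0.3,0],[-0.69,0,0.3,0],[-0.69,0,0.5,0],[-0.69,0,0.79,0],[-0.69,0,0.79,0],[-0.69,0,0.79,0]]]' 60
python3 -m handwheel '[[[0,0,0,0],[0,0,0,0],[0,0,0,0],[-0.04,0,0,0],[-0.08,0,0,0],[-0.13,0,0,0],[-0.13,0,0,0]]]' 0
python3 -m handwheel '[[[0,0,0,0],[0,0,0,0],[0,0,-0.2,0],[0,0,-0.48,0],[0,0,-0.48,0],[0,0,-0.48,0]]]' 75
python3 - <<'E'
from h import *
c=cam('top'); cass(c,'blue'); plan((.484,.0178,.2,170.6),(.484,.0178,.055,170.6))
E
```

```text
time_s: 25.58
eef_pos: [0.5707, 0.0064, 0.1043]
eef_rot: [0.001, 0.081, 0.997, -0.0]
wrist_force: [1.0, 0.3, 0.8]
opening: 0.702
grasp_force: 0.0
time_s: 26.45
eef_pos: [0.597, 0.0025, 0.1049]
eef_rot: [0.002, 0.081, 0.997, 0.0]
wrist_force: [0.4, 2.3, 6.4]
opening: 0.235
grasp_force: 59.4
time_s: 27.2
eef_pos: [0.595, 0.0023, 0.1983]
eef_rot: [-0.0, 0.081, 0.997, -0.0]
wrist_force: [-0.1, 0.8, 0.6]
opening: 0.876
grasp_force: 0.0
call [0.557, -0.014, -0.014] tw 0.001 rows>= 2
-- [4.840e-01 1.800e-02 2.000e-01 1.706e+02]
call [0.0, 0.0, 0.725] tw -0.0 rows>= 3
-- [4.840e-01 1.800e-02 5.500e-02 1.706e+02]
```

```bash

python3 -m handwheel '[[[0.557,-0.014,0,0],[0.557,-0.014,0,0],[0.557,-0.014,0,0],[0.557,-0.014,0.2,0],[0.557,-0.014,0.45,0],[0.557,-0.014,0.6,0],[0.557,-0.014,0.71,0],[0.557,-0.014,0.71,0]]]' 75
python3 -m handwheel '[[[0,0,0,0],[0,0,0,0],[0,0,0,0],[0,0,0,0],[0,0,-0.1,0],[0,0,-0.3,0],[0,0,-0.5,0],[0,0,-0.72,0],[0,0,-0.72,0]]]' 0
python3 -m handwheel '[[[0,0,0,0.1],[0,0,0,0.698],[0,0,0,0.698],[0,0,0,0.698],[0,0,0,0.698],[0,0,0,0.698],[0,0,0,0.698]]]'
python3 -m handwheel '[[[0,0,0,0.698],[0,0,0,0.698],[0,0,0,0.698],[0,0,0,0.698],[0,0,0,0.698],[0,0,0,0.698],[0,0,0,0.698]]]'
python3 -m handwheel '[[[0,0,0,0.698],[0,0,0,0.698],[0,0,0,0.698],[0,0,0,0.698],[0,0,0,0.698],[0,0,0,0.698],[0,0,0,0.698]]]'
python3 - <<'E'
from h import *
print(pose()); plan((.491,.0184,.055,-9.2)); c=cam('wrist'); save(c,'w3.png'); cass(c,'blue')
E
```

```text
time_s: 28.25
eef_pos: [0.4834, 0.0178, 0.054]
eef_rot: [-0.003, 0.081, 0.997, 0.0]
wrist_force: [-0.4, 0.8, 0.0]
opening: 0.876
grasp_force: 0.0
time_s: 29.38
eef_pos: [0.487, 0.0172, 0.204]
eef_rot: [0.004, 0.081, 0.997, -0.001]
wrist_force: [0.4, 0.2, -3.5]
opening: 0.455
grasp_force: 63.3
time_s: 30.25
eef_pos: [0.4837, 0.0178, 0.1987]
eef_rot: [-0.001, 0.568, 0.823, -0.001]
wrist_force: [-0.0, -0.2, -3.0]
opening: 0.456
grasp_force: 63.1
time_s: 31.12
eef_pos: [0.4843, 0.0177, 0.1995]
eef_rot: [-0.0, 0.903, 0.43, -0.001]
wrist_force: [-0.7, -0.7, -2.3]
opening: 0.457
grasp_force: 63.0
time_s: 32.0
eef_pos: [0.4846, 0.0177, 0.2]
eef_rot: [-0.0, 0.997, -0.079, -0.0]
wrist_force: [-0.7, 0.1, -1.7]
opening: 0.458
grasp_force: 63.0
(array([0.48458757, 0.01768729, 0.19998415]), np.float64(-9.035054826716049))
call [0.031, -0.009, 0.725] tw 0.002 rows>= 3
-- [ 0.491  0.018  0.055 -9.2  ]
```

View pics/w3.png

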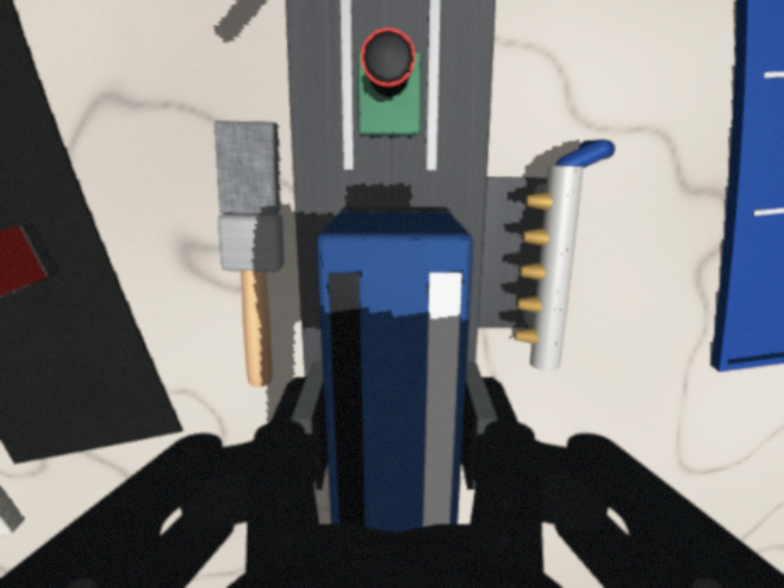

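White (px (445,300)) now faces the bar on the right.

```bash

python3 -m handwheel '[[[0.035,-0.009,0.1,0],[0.035,-0.009,0.3,0],[0.035,-0.009,0.5,0],[0.035,-0.009,0.63,0],[0.035,-0.009,0.7,0],[0.035,-0.009,0.728,0],[0.035,-0.009,0.728,0],[0.035,-0.009,0.728,0]]]'
python3 -m handwheel '[[[0,0,0,0],[0,0,0,0],[0,0,-0.1,0],[0,0,-0.3,0],[0,0,-0.55,0],[0,0,-0.73,0],[0,0,-0.73,0]]]' 75
python3 fix.py blue
python3 -c "
from h import *
plan((.5965,.0025,.2,-9.2),(.5965,.0025,.103,-9.2))"
```

```text
time_s: 33.05
eef_pos: [0.4906, 0.0185, 0.0576]
eef_rot: [0.0, 0.997, -0.079, -0.002]
wrist_force: [-21.9, 0.7, 30.7]
opening: 0.459
grasp_force: 67.8
time_s: 33.92
eef_pos: [0.4948, 0.0178, 0.2046]
eef_rot: [0.0, 0.997, -0.081, 0.004]
wrist_force: [0.4, 0.3, -0.1]
opening: 0.878
grasp_force: 0.0
(array([0.49476642, 0.01778824, 0.20461929]), np.float64(-9.243142911408324))
blue ctr [490.   17.6] size 109 40 long 170.8 ztop 0.0763 black dir 80.8 white off 12.7
wrist post s 0.11054840426334389 x 0.00024375211146364373 1167
fixjaw s [-0.08453643 -0.06379195]
slidejaw s [0.08072392 0.12131173]
fixjaw s [-0.08511553 -0.05524624]
call [0.527, -0.006, 0.004] tw -0.001 rows>= 2
-- [ 5.96e-01  2.00e-03  2.00e-01 -9.20e+00]
call [-0.0, -0.0, 0.485] tw -0.0 rows>= 2
-- [ 5.96e-01  2.00e-03  1.03e-01 -9.20e+00]
```

```bash

python3 -m handwheel '[[[0.525,-0.006,0,0],[0.525,-0.006,0,0],[0.525,-0.006,0.1,0],[0.525,-0.006,0.3,0],[0.525,-0.006,0.49,0],[0.525,-0.006,0.49,0],[0.525,-0.006,0.49,0]]]' 60
python3 -m handwheel '[[[0,0,0,0],[0,0,0,0],[0,0,0,0],[-0.03,0,0,0],[-0.06,0,0,0],[-0.09,0,0,0],[-0.115,0,0,0],[-0.115,0,0,0]]]' 0
python3 -m handwheel '[[[-0.005,0,0,0],[-0.01,0,0,0],[-0.015,0,0,0],[-0.015,0,0,0]]]'
python3 -m handwheel '[[[-0.005,0,0,0],[-0.01,0,0,0],[-0.01,0,0,0]]]'
```

```text
time_s: 34.9
eef_pos: [0.5962, 0.0025, 0.1032]
eef_rot: [-0.0, 0.997, -0.081, -0.0]
wrist_force: [-0.2, -0.0, 0.4]
opening: 0.706
grasp_force: 0.0
time_s: 35.9
eef_pos: [0.5749, 0.0062, 0.1046]
eef_rot: [0.0, 0.997, -0.081, 0.002]
wrist_force: [3.4, 2.2, 7.0]
opening: 0.229
grasp_force: 59.6
time_s: 36.4
eef_pos: [0.5726, 0.0066, 0.1046]
eef_rot: [0.0, 0.997, -0.081, 0.003]
wrist_force: [5.6, 1.2, 5.7]
opening: 0.233
grasp_force: 59.6
time_s: 36.78
eef_pos: [0.5708, 0.0068, 0.1047]
eef_rot: [0.0, 0.997, -0.081, 0.003]
wrist_force: [6.8, 2.4, 3.7]
opening: 0.237
grasp_force: 59.4
```

```bash

python3 -m handwheel '[[[-0.005,0,0,0],[-0.01,0,0,0],[-0.01,0,0,0]]]'
python3 -m handwheel '[[[-0.005,0,0,0],[-0.01,0,0,0],[-0.01,0,0,0]]]'
```

```text
time_s: 37.15
eef_pos: [0.5708, 0.0068, 0.1047]
eef_rot: [0.0, 0.997, -0.081, 0.005]
wrist_force: [15.2, 0.3, -3.5]
opening: 0.233
grasp_force: 58.8
time_s: 37.52
eef_pos: [0.5707, 0.0068, 0.1048]
eef_rot: [0.0, 0.997, -0.081, 0.008]
wrist_force: [23.2, 0.0, -9.7]
opening: 0.234
grasp_force: 59.0
```

```bash

python3 -m handwheel '[[[0,0,0,0],[0,0,0,0],[0,0,0,0],[0,0,-0.1,0],[0,0,-0.3,0],[0,0,-0.6,0],[0,0,-0.8,0],[0,0,-0.8,0],[0,0,-0.8,0]]]' 60
python3 fix.py blue
python3 -m handwheel '[[[0,0,0,0],[0,0,0,0],[0,0,0,0],[0,0,0,0],[0,0,0,0],[0,0,0,0],[0,0,0,0],[0,0,0,0],[0,0,0,0],[0,0,0,0]]]' >/dev/null
python3 -m handwheel '[[[0,0,0,0],[0,0,0,0],[0,0,0,0],[0,0,0,0],[0,0,0,0],[0,0,0,0],[0,0,0,0],[0,0,0,0],[0,0,0,0],[0,0,0,0]]]'
python3 -c "
from h import *
plan((.5705,.0065,.103,-9.2))"
```

```text
time_s: 38.65
eef_pos: [0.5637, 0.0078, 0.262]
eef_rot: [-0.0, 0.997, -0.081, -0.001]
wrist_force: [0.5, -0.6, 0.1]
opening: 0.704
grasp_force: 0.0
(array([0.56365189, 0.00779353, 0.26199321]), np.float64(-9.291192208285887))
blue ctr [485.2  19.5] size 111 39 long 170.1 ztop 0.0763 black dir 80.1 white off 0.0
wrist post s 0.08467289154426727 x -3.410471311637853e-05 572
fixjaw s [-0.08418835 -0.07341468]
slidejaw s [0.05395824 0.09893195]
top post s 0.08612589929643732 x -0.003107606222033571 44
slidejaw s [0.06140157 0.08779666]
time_s: 41.25
eef_pos: [0.5643, 0.0077, 0.2629]
eef_rot: [-0.0, 0.997, -0.081, -0.0]
wrist_force: [-0.5, -1.0, -0.2]
opening: 0.7
grasp_force: 0.0
call [0.031, 0.001, 0.799] tw -0.001 rows>= 3
-- [ 5.70e-01  6.00e-03  1.03e-01 -9.20e+00]
```

```bash

python3 -m handwheel '[[[0.03,0,0.3,0],[0.03,0,0.6,0],[0.03,0,0.8,0],[0.03,0,0.8,0],[0.03,0,0.8,0]]]'
python3 -m handwheel '[[[0,0,0,0],[0,0,0,0],[0,0,0,0],[0.04,0,0,0],[0.08,0,0,0],[0.14,0,0,0],[0.14,0,0,0]]]' 0
python3 -m handwheel '[[[0,0,0,0],[0,0,0,0],[0,0,-0.2,0],[0,0,-0.48,0],[0,0,-0.48,0],[0,0,-0.48,0]]]' 75
python3 - <<'E'
from h import *
print(pose());plan((.4855,.0192,.2,-9.6),(.4855,.0192,.055,-9.6)); 
print('tray');plan((.6164,-.3175,.2,86.9),(.6164,-.3175,.046,86.9),start=((.4855,.0192,.2),-9.6)) 
E
```

```text
time_s: 41.88
eef_pos: [0.5716, 0.0065, 0.1047]
eef_rot: [0.0, 0.997, -0.081, 0.001]
wrist_force: [0.2, -0.5, 0.5]
opening: 0.703
grasp_force: 0.0
time_s: 42.75
eef_pos: [0.5995, 0.0021, 0.1049]
eef_rot: [-0.0, 0.997, -0.081, 0.002]
wrist_force: [0.7, 1.2, 5.5]
opening: 0.234
grasp_force: 59.7
time_s: 43.5
eef_pos: [0.5976, 0.0022, 0.1987]
eef_rot: [0.0, 0.997, -0.081, -0.0]
wrist_force: [-1.3, -1.0, -0.0]
opening: 0.88
grasp_force: 0.0
(array([0.59760928, 0.00220456, 0.19867999]), np.float64(-9.295139366647954))
call [-0.567, 0.007, -0.007] tw 0.004 rows>= 2
-- [ 0.486  0.019  0.2   -9.6  ]
call [0.0, -0.0, 0.725] tw -0.0 rows>= 3
-- [ 0.486  0.019  0.055 -9.6  ]
tray
call [0.463, 0.775, -0.0] tw -0.561 rows>= 5
call [-0.27, 0.862, -0.0] tw -0.561 rows>= 5
-- [ 0.616 -0.318  0.2   86.9  ]
call [0.0, 0.0, 0.77] tw -0.0 rows>= 3
-- [ 6.16e-01 -3.18e-01  4.60e-02  8.69e+01]
```

```bash

python3 -m handwheel '[[[-0.567,0.007,0,0.003],[-0.567,0.007,0,0.003],[-0.567,0.007,0,0.003],[-0.567,0.007,0.2,0.003],[-0.567,0.007,0.45,0.003],[-0.567,0.007,0.6,0.003],[-0.567,0.007,0.71,0.003],[-0.567,0.007,0.71,0.003]]]'
python3 -m handwheel '[[[0,0,0,0],[0,0,0,0],[0,0,0,0],[0,0,0,0],[0,0,-0.1,0],[0,0,-0.3,0],[0,0,-0.5,0],[0,0,-0.72,0],[0,0,-0.72,0]]]' 0
python3 -m handwheel '[[[0.1,0.2,0,-0.2],[0.463,0.775,0,-0.561],[0.463,0.775,0,-0.561],[0.463,0.775,0,-0.561],[0.463,0.775,0,-0.561],[0.463,0.775,0,-0.561],[0.463,0.775,0,-0.561]]]'
python3 -m handwheel '[[[-0.1,0.4,0,-0.2],[-0.27,0.862,0,-0.561],[-0.27,0.862,0,-0.561],[-0.27,0.862,0,-0.561],[-0.27,0.862,0,-0.561],[-0.27,0.862,0,-0.561],[-0.27,0.862,0,-0.561]]]'
python3 - <<'E'
from h import *
print(pose());plan((.6164,-.3175,.047,86.9))
E
```

```text
time_s: 44.5
eef_pos: [0.4842, 0.0193, 0.0544]
eef_rot: [-0.0, 0.997, -0.083, -0.003]
wrist_force: [-0.6, -0.7, 0.5]
opening: 0.876
grasp_force: 0.0
time_s: 45.62
eef_pos: [0.4878, 0.0187, 0.2043]
eef_rot: [0.0, 0.997, -0.083, 0.003]
wrist_force: [0.5, -0.2, -3.8]
opening: 0.456
grasp_force: 63.3
time_s: 46.5
eef_pos: [0.5507, -0.1485, 0.1997]
eef_rot: [-0.001, 0.944, 0.33, -0.001]
wrist_force: [0.9, 0.6, -2.5]
opening: 0.455
grasp_force: 63.1
time_s: 47.38
eef_pos: [0.6169, -0.3169, 0.2007]
eef_rot: [-0.0, 0.727, 0.687, -0.0]
wrist_force: [0.3, 0.2, -2.4]
opening: 0.453
grasp_force: 63.4
(array([ 0.61689764, -0.31694954,  0.20074902]), np.float64(86.77295780046366))
call [-0.003, -0.002, 0.769] tw -0.001 rows>= 3
-- [ 6.16e-01 -3.18e-01  4.70e-02  8.69e+01]
```

```bash

python3 -m handwheel '[[[0,0,0.2,0],[0,0,0.4,0],[0,0,0.6,0],[0,0,0.7,0],[0,0,0.745,0],[0,0,0.765,0],[0,0,0.765,0],[0,0,0.765,0]]]'
python3 -m handwheel '[[[0,0,0,0],[0,0,0,0],[0,0,-0.1,0],[0,0,-0.3,0],[0,0,-0.6,0],[0,0,-0.9,0],[0,0,-0.9,0],[0,0,-0.9,0]]]' 75
python3 - <<'E'
from h import *
print(pose()); c=cam('wrist'); cass(c,'blue')
P=cloud(c); m=masks(c)['blue']&(P[...,2]>.055)&(P[...,2]<.085); q=P[m]; print(q[:,:2].min(0),q[:,:2].max(0),np.percentile(q[:,2],[5,50,95]))
for n in('top','side'):
    c=cam(n); cass(c,'blue'); cass(c,'red')
plan((.5235,.37,.25,90))
E
```

```text
time_s: 48.38
eef_pos: [0.6182, -0.3179, 0.0509]
eef_rot: [0.001, 0.726, 0.688, 0.0]
wrist_force: [-3.7, 4.7, 7.9]
opening: 0.456
grasp_force: 64.8
time_s: 49.38
eef_pos: [0.617, -0.3175, 0.2291]
eef_rot: [0.001, 0.726, 0.688, 0.0]
wrist_force: [-0.5, -0.2, -0.6]
opening: 0.877
grasp_force: 0.0
(array([ 0.61703568, -0.31753483,  0.22914711]), np.float64(86.87742315257783))
blue ctr [ 617.7 -318.1] size 109 41 long 87.0 ztop 0.0683 black dir 177.0 white off -13.1
[ 0.59519579 -0.37304702] [ 0.6400036  -0.26283598] [0.0656237  0.06713835 0.06831429]
red ctr [524.9 323.6] size 108 40 long 100.4 ztop 0.0715 black dir 10.4 white off 12.8
red ctr [523.5 325.6] size 115 40 long 101.6 ztop 0.071 black dir 11.6 white off 13.5
call [0.851, -0.162, -0.03] tw -0.009 rows>= 3
call [0.853, -0.151, -0.03] tw -0.009 rows>= 3
call [0.855, -0.139, -0.03] tw -0.009 rows>= 3
call [0.857, -0.127, -0.03] tw -0.009 rows>= 3
-- [ 0.524  0.37   0.25  90.   ]
```

```bash

python3 -m handwheel '[[[0.851,-0.162,-0.03,-0.01],[0.851,-0.162,-0.03,-0.01],[0.851,-0.162,-0.03,-0.01],[0.851,-0.162,-0.03,-0.01]]]' >/dev/null
python3 -m handwheel '[[[0.853,-0.15,-0.03,-0.01],[0.853,-0.15,-0.03,-0.01],[0.853,-0.15,-0.03,-0.01],[0.853,-0.15,-0.03,-0.01]]]' >/dev/null
python3 -m handwheel '[[[0.855,-0.14,-0.03,-0.01],[0.855,-0.14,-0.03,-0.01],[0.855,-0.14,-0.03,-0.01],[0.855,-0.14,-0.03,-0.01]]]' >/dev/null
python3 -m handwheel '[[[0.857,-0.13,-0.03,-0.01],[0.857,-0.13,-0.03,-0.01],[0.857,-0.13,-0.03,-0.01],[0.857,-0.13,-0.03,-0.01],[0.857,-0.13,-0.03,-0.01],[0.857,-0.13,-0.03,-0.01]]]'
python3 - <<'E'
from h import *
print(pose()); c=cam('wrist'); cass(c,'red'); 
plan((.523,.324,.15,100.2),(.523,.324,.044,100.2))
print('then'); plan((.491,.0186,.2,-9.2),start=((.523,.324,.165),100.2))
E
```

```text
time_s: 51.78
eef_pos: [0.5234, 0.367, 0.2515]
eef_rot: [0.0, 0.706, 0.708, -0.0]
wrist_force: [-0.7, 0.7, -0.6]
opening: 0.878
grasp_force: 0.0
(array([0.52344826, 0.36703567, 0.25150871]), np.float64(90.16513962123732))
red ctr [522.7 324.6] size 110 40 long 100.3 ztop 0.0683 black dir 10.3 white off 13.3
call [-0.216, -0.002, 0.508] tw -0.117 rows>= 2
-- [  0.523   0.324   0.15  100.2  ]
call [0.0, 0.0, 0.53] tw -0.0 rows>= 2
-- [5.230e-01 3.240e-01 4.400e-02 1.002e+02]
then
call [-0.737, -0.214, -0.088] tw 0.636 rows>= 6
call [-0.601, 0.478, -0.088] tw 0.636 rows>= 6
-- [ 0.491  0.019  0.2   -9.2  ]
```

```bash

python3 -m handwheel '[[[-0.213,-0.002,0.3,-0.117],[-0.213,-0.002,0.508,-0.117],[-0.213,-0.002,0.508,-0.117],[-0.213,-0.002,0.508,-0.117]]]' 75
python3 -m handwheel '[[[0,0,0.25,0],[0,0,0.4,0],[0,0,0.53,0],[0,0,0.53,0],[0,0,0.53,0]]]'
python3 -m handwheel '[[[0,0,0,0],[0,0,0,0],[0,0,0,0],[0,0,0,0],[0,0,0,0],[0,0,-0.1,0],[0,0,-0.3,0],[0,0,-0.6,0],[0,0,-0.6,0]]]' 0
python3 -m handwheel '[[[-0.3,-0.1,-0.1,0.2],[-0.737,-0.214,-0.09,0.636],[-0.737,-0.214,-0.09,0.636],[-0.737,-0.214,-0.09,0.636],[-0.737,-0.214,-0.09,0.636],[-0.737,-0.214,-0.09,0.636],[-0.737,-0.214,-0.09,0.636]]]'
python3 -m handwheel '[[[-0.3,0.2,-0.09,0.2],[-0.6,0.478,-0.09,0.636],[-0.6,0.478,-0.09,0.636],[-0.6,0.478,-0.09,0.636],[-0.6,0.478,-0.09,0.636],[-0.6,0.478,-0.09,0.636],[-0.6,0.478,-0.09,0.636],[-0.6,0.478,-0.09,0.636]]]'
python3 - <<'E'
from h import *
print(pose()); plan((.4905,.0186,.057,-9.2)); c=cam('wrist'); save(c,'w4.png')
E
```

```text
time_s: 52.32
eef_pos: [0.5237, 0.3268, 0.1524]
eef_rot: [0.001, 0.641, 0.768, 0.001]
wrist_force: [-0.0, 0.1, 0.3]
opening: 0.875
grasp_force: 0.0
time_s: 52.95
eef_pos: [0.5242, 0.3276, 0.0471]
eef_rot: [0.001, 0.64, 0.768, 0.002]
wrist_force: [-0.1, 0.7, 0.2]
opening: 0.882
grasp_force: 0.0
time_s: 54.08
eef_pos: [0.5259, 0.3281, 0.1715]
eef_rot: [0.003, 0.64, 0.768, 0.005]
wrist_force: [0.1, -0.1, -3.5]
opening: 0.462
grasp_force: 61.7
time_s: 54.95
eef_pos: [0.5062, 0.1739, 0.1817]
eef_rot: [-0.0, 0.921, 0.39, -0.001]
wrist_force: [0.2, 0.5, -3.0]
opening: 0.461
grasp_force: 62.0
time_s: 55.95
eef_pos: [0.4913, 0.0214, 0.2002]
eef_rot: [-0.0, 0.997, -0.077, -0.0]
wrist_force: [0.3, 0.2, -3.1]
opening: 0.46
grasp_force: 62.4
(array([0.49128832, 0.02143798, 0.20024751]), np.float64(-8.779371841564195))
call [-0.002, 0.015, 0.716] tw 0.005 rows>= 3
-- [ 0.49   0.019  0.057 -9.2  ]
```

View pics/w4.png

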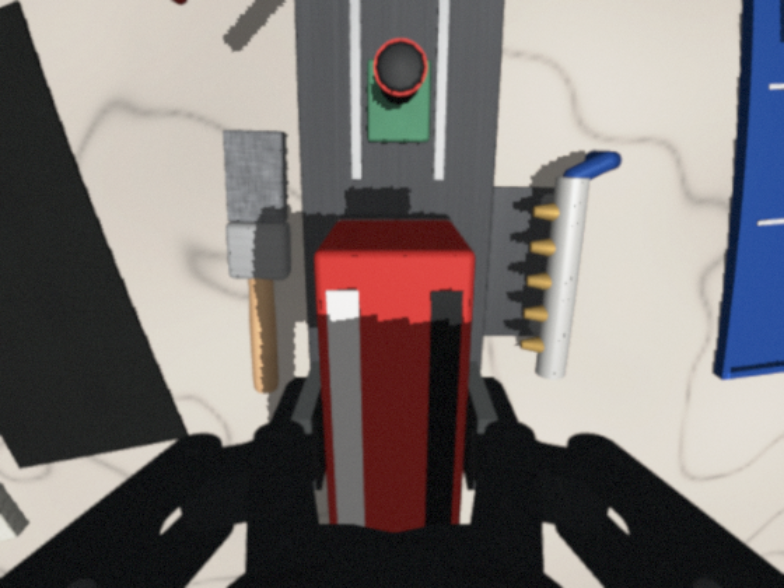

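Black (px (447,400)) faces the bar on the right. I'll shift 7 mm along +y and lower.

```bash

python3 -m handwheel '[[[0.033,0.012,0,0.005],[0.033,0.012,0.2,0.005],[0.033,0.012,0.4,0.005],[0.033,0.012,0.55,0.005],[0.033,0.012,0.65,0.005],[0.033,0.012,0.7,0.005],[0.033,0.012,0.715,0.005],[0.033,0.012,0.715,0.005],[0.033,0.012,0.715,0.005]]]'
python3 -m handwheel '[[[0,0,0,0],[0,0,0,0],[0,0,-0.1,0],[0,0,-0.3,0],[0,0,-0.55,0],[0,0,-0.73,0],[0,0,-0.73,0]]]' 75
python3 fix.py red
python3 -c "
from h import *
plan((.5975,.0022,.103,-9.2))"
```

```text
time_s: 57.12
eef_pos: [0.4983, 0.0177, 0.0582]
eef_rot: [0.0, 0.997, -0.082, 0.001]
wrist_force: [-0.3, -0.5, -3.7]
opening: 0.458
grasp_force: 62.5
time_s: 58.0
eef_pos: [0.4999, 0.0174, 0.2073]
eef_rot: [0.0, 0.997, -0.082, 0.004]
wrist_force: [-0.8, -0.9, -0.5]
opening: 0.88
grasp_force: 0.0
(array([0.49988478, 0.01741561, 0.20726697]), np.float64(-9.367454483549201))
red ctr [495.2  17.9] size 109 40 long 170.5 ztop 0.0763 black dir -99.5 white off -13.0
wrist post s 0.11274974889848444 x 4.426266019860736e-05 1139
fixjaw s [-0.08476336 -0.06006956]
slidejaw s [0.082586   0.12409991]
fixjaw s [-0.08289597 -0.05522449]
call [0.506, -0.004, 0.502] tw -0.002 rows>= 3
-- [ 5.98e-01  2.00e-03  1.03e-01 -9.20e+00]
```

```bash

python3 -m handwheel '[[[0.508,-0.004,0,0],[0.508,-0.004,0,0],[0.508,-0.004,0.1,0],[0.508,-0.004,0.3,0],[0.508,-0.004,0.5,0],[0.508,-0.004,0.5,0],[0.508,-0.004,0.5,0]]]' 60
python3 -m handwheel '[[[0,0,0,0],[0,0,0,0],[0,0,0,0],[-0.03,0,0,0],[-0.06,0,0,0],[-0.09,0,0,0],[-0.12,0,0,0],[-0.12,0,0,0]]]' 0
python3 -m handwheel '[[[-0.005,0,0,0],[-0.01,0,0,0],[-0.015,0,0,0],[-0.015,0,0,0]]]'
python3 -m handwheel '[[[-0.005,0,0,0],[-0.01,0,0,0],[-0.01,0,0,0]]]'
python3 -m handwheel '[[[-0.005,0,0,0],[-0.01,0,0,0],[-0.01,0,0,0]]]'
```

```text
time_s: 58.98
eef_pos: [0.5981, 0.002, 0.1037]
eef_rot: [-0.0, 0.997, -0.082, -0.0]
wrist_force: [0.8, -1.2, -0.5]
opening: 0.701
grasp_force: 0.0
time_s: 59.98
eef_pos: [0.576, 0.006, 0.1051]
eef_rot: [-0.0, 0.997, -0.082, 0.003]
wrist_force: [4.5, 1.7, 4.6]
opening: 0.23
grasp_force: 59.6
time_s: 60.48
eef_pos: [0.5736, 0.0064, 0.1051]
eef_rot: [-0.0, 0.997, -0.082, 0.003]
wrist_force: [5.2, 1.9, 4.2]
opening: 0.233
grasp_force: 59.5
time_s: 60.85
eef_pos: [0.5717, 0.0067, 0.1051]
eef_rot: [-0.0, 0.997, -0.082, 0.003]
wrist_force: [5.4, 1.6, 4.6]
opening: 0.229
grasp_force: 59.4
time_s: 61.22
eef_pos: [0.5706, 0.0069, 0.1052]
eef_rot: [0.0, 0.997, -0.082, 0.004]
wrist_force: [10.7, 1.9, 0.2]
opening: 0.233
grasp_force: 59.0
```

```bash

python3 -m handwheel '[[[-0.005,0,0,0],[-0.01,0,0,0],[-0.01,0,0,0]]]'
python3 -m handwheel '[[[0,0,0,0],[0,0,0,0],[0,0,0,0],[0,0,-0.1,0],[0,0,-0.3,0],[0,0,-0.6,0],[0,0,-0.8,0],[0,0,-0.8,0],[0,0,-0.8,0]]]' 60
python3 fix.py red
python3 -m handwheel '[[[0,0,0,0],[0,0,0,0],[0,0,0,0],[0,0,0,0],[0,0,0,0],[0,0,0,0],[0,0,0,0],[0,0,0,0],[0,0,0,0],[0,0,0,0]]]' >/dev/null
python3 -m handwheel '[[[0,0,0,0],[0,0,0,0],[0,0,0,0],[0,0,0,0],[0,0,0,0],[0,0,0,0],[0,0,0,0],[0,0,0,0],[0,0,0,0],[0,0,0,0]]]'
python3 -c "
from h import *
plan((.5705,.0065,.103,-9.2))"
```

```text
time_s: 61.6
eef_pos: [0.5706, 0.0068, 0.1052]
eef_rot: [0.0, 0.997, -0.082, 0.006]
wrist_force: [18.7, 1.4, -5.7]
opening: 0.233
grasp_force: 58.9
time_s: 62.72
eef_pos: [0.5646, 0.0076, 0.2624]
eef_rot: [-0.0, 0.997, -0.082, -0.001]
wrist_force: [-0.3, -0.6, 0.0]
opening: 0.7
grasp_force: 0.0
(array([0.56459552, 0.00755346, 0.26240344]), np.float64(-9.377869176685449))
red ctr [485.6  19.3] size 110 39 long 170.2 ztop 0.0763 black dir -99.8 white off -12.7
wrist post s 0.08466072328187002 x 4.8268225029429734e-05 572
fixjaw s [-0.08354216 -0.07470131]
slidejaw s [0.05635324 0.09882083]
top post s 0.08555509604781764 x -0.00318628022063977 44
fixjaw s [-0.08326395 -0.08082506]
slidejaw s [0.06354028 0.08756551]
time_s: 65.32
eef_pos: [0.5653, 0.0074, 0.2633]
eef_rot: [-0.0, 0.997, -0.082, 0.0]
wrist_force: [-0.2, 0.3, 0.3]
opening: 0.701
grasp_force: 0.0
call [0.027, 0.0, 0.801] tw -0.002 rows>= 3
-- [ 5.70e-01  6.00e-03  1.03e-01 -9.20e+00]
```

```bash

python3 -m handwheel '[[[0.03,0,0.3,0],[0.03,0,0.6,0],[0.03,0,0.8,0],[0.03,0,0.8,0],[0.03,0,0.8,0]]]' >/dev/null
python3 -m handwheel '[[[0,0,0,0],[0,0,0,0],[0,0,0,0],[0.04,0,0,0],[0.08,0,0,0],[0.14,0,0,0],[0.14,0,0,0]]]' 0
python3 -m handwheel '[[[0,0,0,0],[0,0,0,0],[0,0,-0.2,0],[0,0,-0.48,0],[0,0,-0.48,0],[0,0,-0.48,0]]]' 75
python3 - <<'E'
from h import *
print(pose());plan((.4865,.0192,.2,-9.6),(.4865,.0192,.055,-9.6)); c=cam('top'); cass(c,'red')
P=cloud(c); t=P[masks(c)['red']&(P[...,2]>.118)&(P[...,0]>.62)&(P[...,2]<.13)]; print(cv2.minAreaRect((t[:,:2]*1000).astype(np.float32)))
E
```

```text
time_s: 66.82
eef_pos: [0.6005, 0.002, 0.1053]
eef_rot: [-0.0, 0.997, -0.082, 0.002]
wrist_force: [1.0, 1.2, 5.7]
opening: 0.233
grasp_force: 59.8
time_s: 67.58
eef_pos: [0.5985, 0.0019, 0.1991]
eef_rot: [0.0, 0.997, -0.082, -0.0]
wrist_force: [-0.6, -0.4, -0.4]
opening: 0.881
grasp_force: 0.0
(array([0.59850371, 0.00192507, 0.19909779]), np.float64(-9.38211072000581))
call [-0.567, 0.006, -0.005] tw 0.003 rows>= 2
-- [ 0.486  0.019  0.2   -9.6  ]
call [0.0, -0.0, 0.725] tw -0.0 rows>= 3
-- [ 0.486  0.019  0.055 -9.6  ]
((660.47021484375, 79.88320922851562), (10.89871883392334, 40.250667572021484), 39.2054443359375)
```

```bash

python3 -m handwheel '[[[-0.567,0.006,0,0],[-0.567,0.006,0,0],[-0.567,0.006,0,0],[-0.567,0.006,0.2,0],[-0.567,0.006,0.45,0],[-0.567,0.006,0.6,0],[-0.567,0.006,0.71,0],[-0.567,0.006,0.71,0]]]' 75
python3 -m handwheel '[[[0,0,0,0],[0,0,0,0],[0,0,0,0],[0,0,0,0],[0,0,-0.1,0],[0,0,-0.3,0],[0,0,-0.5,0],[0,0,-0.72,0],[0,0,-0.72,0]]]' 0
python3 -m handwheel '[[[0,0,0,-0.1],[0,0,0,-0.698],[0,0,0,-0.698],[0,0,0,-0.698],[0,0,0,-0.698],[0,0,0,-0.698],[0,0,0,-0.698]]]' >/dev/null
python3 -m handwheel '[[[0,0,0,-0.698],[0,0,0,-0.698],[0,0,0,-0.698],[0,0,0,-0.698],[0,0,0,-0.698],[0,0,0,-0.698],[0,0,0,-0.698]]]' >/dev/null
python3 -m handwheel '[[[0,0,0,-0.698],[0,0,0,-0.698],[0,0,0,-0.698],[0,0,0,-0.698],[0,0,0,-0.698],[0,0,0,-0.698],[0,0,0,-0.698]]]'
python3 - <<'E'
from h import *
print(pose()); plan((.4935,.0183,.055,170.8))
E
```

```text
time_s: 68.62
eef_pos: [0.4853, 0.0194, 0.0548]
eef_rot: [-0.0, 0.997, -0.082, -0.003]
wrist_force: [-0.8, -0.1, -0.7]
opening: 0.88
grasp_force: 0.0
time_s: 69.75
eef_pos: [0.4888, 0.0188, 0.2048]
eef_rot: [0.001, 0.997, -0.082, 0.004]
wrist_force: [0.1, 0.6, -3.2]
opening: 0.452
grasp_force: 63.2
time_s: 72.38
eef_pos: [0.4864, 0.0193, 0.2008]
eef_rot: [-0.0, 0.084, 0.996, 0.0]
wrist_force: [-0.3, 0.1, -3.6]
opening: 0.46
grasp_force: 63.1
(array([0.48639467, 0.019271  , 0.20076546]), np.float64(170.32850096950352))
call [-0.036, 0.001, 0.729] tw -0.005 rows>= 3
-- [4.940e-01 1.800e-02 5.500e-02 1.708e+02]
```

```bash

python3 -m handwheel '[[[-0.036,0.001,0.1,-0.005],[-0.036,0.001,0.3,-0.005],[-0.036,0.001,0.5,-0.005],[-0.036,0.001,0.63,-0.005],[-0.036,0.001,0.69,-0.005],[-0.036,0.001,0.71,-0.005],[-0.036,0.001,0.71,-0.005],[-0.036,0.001,0.71,-0.005]]]'
python3 -m handwheel '[[[0,0,0,0],[0,0,0,0],[0,0,-0.1,0],[0,0,-0.3,0],[0,0,-0.55,0],[0,0,-0.73,0],[0,0,-0.73,0]]]' 75
python3 fix.py red
python3 -c "
from h import *
plan((.5978,.0019,.103,170.8))"
```

```text
time_s: 73.38
eef_pos: [0.495, 0.018, 0.0603]
eef_rot: [0.001, 0.079, 0.997, -0.0]
wrist_force: [-0.8, -0.1, -3.2]
opening: 0.459
grasp_force: 63.0
time_s: 74.25
eef_pos: [0.4963, 0.0178, 0.2091]
eef_rot: [0.004, 0.078, 0.997, -0.0]
wrist_force: [0.2, -0.3, -1.2]
opening: 0.881
grasp_force: 0.0
(array([0.49631531, 0.01781628, 0.20914994]), np.float64(171.01381953015425))
red ctr [494.5  17.6] size 109 39 long 170.8 ztop 0.0763 black dir 80.8 white off 12.8
wrist post s 0.11272079986253625 x -0.00043615686396086817 602
fixjaw s [-0.0858144  -0.05706443]
slidejaw s [0.08127869 0.12421236]
fixjaw s [-0.08469567 -0.05527488]
call [-0.526, 0.001, 0.512] tw 0.002 rows>= 3
-- [5.980e-01 2.000e-03 1.030e-01 1.708e+02]
```

```bash

python3 -m handwheel '[[[-0.526,0.001,0,0.002],[-0.526,0.001,0,0.002],[-0.526,0.001,0.1,0.002],[-0.526,0.001,0.3,0.002],[-0.526,0.001,0.51,0.002],[-0.526,0.001,0.51,0.002],[-0.526,0.001,0.51,0.002]]]' 60
python3 -m handwheel '[[[0,0,0,0],[0,0,0,0],[0,0,0,0],[0.03,0,0,0],[0.06,0,0,0],[0.09,0,0,0],[0.12,0,0,0],[0.12,0,0,0]]]' 0
python3 -m handwheel '[[[0.005,0,0,0],[0.01,0,0,0],[0.015,0,0,0],[0.015,0,0,0]]]'
python3 -m handwheel '[[[0.005,0,0,0],[0.01,0,0,0],[0.01,0,0,0]]]'
python3 -m handwheel '[[[0.005,0,0,0],[0.01,0,0,0],[0.01,0,0,0]]]'
```

```text
time_s: 75.22
eef_pos: [0.5981, 0.002, 0.1038]
eef_rot: [-0.0, 0.08, 0.997, 0.0]
wrist_force: [0.6, 0.3, 0.9]
opening: 0.699
grasp_force: 0.0
time_s: 76.22
eef_pos: [0.5761, 0.0059, 0.1052]
eef_rot: [0.003, 0.08, 0.997, 0.0]
wrist_force: [4.7, 2.7, 3.6]
opening: 0.229
grasp_force: 59.5
time_s: 76.72
eef_pos: [0.5737, 0.0064, 0.1052]
eef_rot: [0.003, 0.08, 0.997, 0.0]
wrist_force: [6.6, 2.1, 3.7]
opening: 0.229
grasp_force: 59.4
time_s: 77.1
eef_pos: [0.5718, 0.0067, 0.1052]
eef_rot: [0.003, 0.08, 0.997, 0.0]
wrist_force: [6.1, 2.8, 3.8]
opening: 0.233
grasp_force: 59.3
time_s: 77.47
eef_pos: [0.5707, 0.0069, 0.1052]
eef_rot: [0.004, 0.08, 0.997, 0.0]
wrist_force: [10.4, 2.5, -0.7]
opening: 0.231
grasp_force: 58.9
```

```bash

python3 -m handwheel '[[[0.005,0,0,0],[0.01,0,0,0],[0.01,0,0,0]]]'
python3 -m handwheel '[[[0,0,0,0],[0,0,0,0],[0,0,0,0],[0,0,-0.1,0],[0,0,-0.3,0],[0,0,-0.6,0],[0,0,-0.8,0],[0.35,0,-0.8,0],[0.65,0,-0.8,0],[0.65,0,-0.8,0]]]' 60
python3 fix.py red
python3 -m handwheel '[[[0,0,0,0],[0,0,0,0],[0,0,0,0],[0,0,0,0],[0,0,0,0],[0,0,0,0],[0,0,0,0],[0,0,0,0],[0,0,0,0],[0,0,0,0]]]' >/dev/null
python3 -m handwheel '[[[0,0,0,0],[0,0,0,0],[0,0,0,0],[0,0,0,0],[0,0,0,0],[0,0,0,0],[0,0,0,0],[0,0,0,0],[0,0,0,0],[0,0,0,0]]]'
python3 -c "
from h import *
plan((.5705,.0065,.2,170.8),(.5705,.0065,.103,170.8))"
```

```text
time_s: 77.85
eef_pos: [0.5706, 0.0068, 0.1053]
eef_rot: [0.007, 0.08, 0.997, 0.0]
wrist_force: [18.8, 1.9, -7.0]
opening: 0.231
grasp_force: 58.9
time_s: 79.1
eef_pos: [0.4327, 0.029, 0.2622]
eef_rot: [-0.001, 0.079, 0.997, 0.0]
wrist_force: [0.1, -0.4, -0.3]
opening: 0.704
grasp_force: 0.0
(array([0.43271002, 0.02902266, 0.26220841]), np.float64(170.88322898995452))
red ctr [484.3  19.9] size 110 39 long 171.1 ztop 0.0764 black dir 81.1 white off 13.3
wrist post s 0.08345371799123835 x -0.000408566241390268 400
fixjaw s [-0.08672215 -0.05880672]
slidejaw s [0.06859465 0.09635656]
top post s 0.08904366287092869 x -0.0012748355252681087 37
fixjaw s [-0.08450008 -0.05877698]
slidejaw s [0.09311119 0.0964142 ]
time_s: 81.7
eef_pos: [0.4369, 0.0279, 0.2633]
eef_rot: [-0.0, 0.08, 0.997, -0.0]
wrist_force: [-0.8, -0.1, 0.6]
opening: 0.702
grasp_force: 0.0
call [-0.677, 0.001, 0.316] tw 0.0 rows>= 3
-- [5.700e-01 6.000e-03 2.000e-01 1.708e+02]
call [0.0, 0.0, 0.485] tw -0.0 rows>= 2
-- [5.700e-01 6.000e-03 1.030e-01 1.708e+02]
```

```bash

python3 -m handwheel '[[[-0.677,0,0.3,0],[-0.677,0,0.3,0],[-0.677,0,0.3,0],[-0.677,0,0.5,0],[-0.677,0,0.79,0],[-0.677,0,0.79,0],[-0.677,0,0.79,0]]]' 60
python3 -m handwheel '[[[0,0,0,0],[0,0,0,0],[0,0,0,0],[-0.04,0,0,0],[-0.08,0,0,0],[-0.1,0,0,0],[-0.1,0,0,0]]]' 0
python3 -m handwheel '[[[0,0,0,0],[0,0,0,0],[0,0,-0.2,0],[0,0,-0.48,0],[0,0,-0.48,0],[0,0,-0.48,0]]]' 75
python3 - <<'E'
from h import *
print(pose());c=cam('top'); cass(c,'red'); plan((.485,.0193,.2,170.8),(.485,.0193,.055,170.8))
print('tray');plan((.4266,-.3075,.2,86.9),start=((.486,.0193,.2),170.8))
E
```

```text
time_s: 82.58
eef_pos: [0.5717, 0.0062, 0.1071]
eef_rot: [0.001, 0.08, 0.997, -0.0]
wrist_force: [0.6, -0.9, 0.7]
opening: 0.705
grasp_force: 0.0
time_s: 83.45
eef_pos: [0.5916, 0.0034, 0.1077]
eef_rot: [0.001, 0.08, 0.997, 0.0]
wrist_force: [-2.2, 2.9, 7.6]
opening: 0.23
grasp_force: 58.6
time_s: 84.2
eef_pos: [0.5901, 0.0032, 0.2011]
eef_rot: [0.0, 0.08, 0.997, -0.0]
wrist_force: [0.5, 0.1, 0.4]
opening: 0.878
grasp_force: 0.0
(array([0.59009966, 0.00318513, 0.20111294]), np.float64(170.8439471957369))
call [0.529, -0.004, 0.0] tw 0.0 rows>= 2
-- [4.850e-01 1.900e-02 2.000e-01 1.708e+02]
call [0.0, 0.0, 0.725] tw -0.0 rows>= 3
-- [4.850e-01 1.900e-02 5.500e-02 1.708e+02]
tray
call [0.016, -0.83, -0.0] tw 0.488 rows>= 4
call [-0.543, -0.628, -0.0] tw 0.488 rows>= 4
-- [ 0.427 -0.308  0.2   86.9  ]
```

```bash

python3 -m handwheel '[[[0.53,-0.004,0,0],[0.53,-0.004,0,0],[0.53,-0.004,0,0],[0.53,-0.004,0.2,0],[0.53,-0.004,0.45,0],[0.53,-0.004,0.6,0],[0.53,-0.004,0.72,0],[0.53,-0.004,0.72,0]]]'
python3 -m handwheel '[[[0,0,0,0],[0,0,0,0],[0,0,0,0],[0,0,0,0],[0,0,-0.1,0],[0,0,-0.3,0],[0,0,-0.5,0],[0,0,-0.72,0],[0,0,-0.72,0]]]' 0
python3 -m handwheel '[[[0,-0.3,0,0.2],[0.016,-0.83,0,0.488],[0.016,-0.83,0,0.488],[0.016,-0.83,0,0.488],[0.016,-0.83,0,0.488],[0.016,-0.83,0,0.488],[0.016,-0.83,0,0.488]]]'
python3 -m handwheel '[[[-0.2,-0.3,0,0.2],[-0.543,-0.628,0,0.488],[-0.543,-0.628,0,0.488],[-0.543,-0.628,0,0.488],[-0.543,-0.628,0,0.488],[-0.543,-0.628,0,0.488],[-0.543,-0.628,0,0.488]]]'
python3 - <<'E'
from h import *
print(pose());plan((.4266,-.3075,.050,86.9))
E
```

```text
time_s: 85.25
eef_pos: [0.484, 0.0195, 0.0547]
eef_rot: [-0.003, 0.08, 0.997, 0.0]
wrist_force: [0.3, -0.3, 0.0]
opening: 0.877
grasp_force: 0.0
time_s: 86.38
eef_pos: [0.4877, 0.0188, 0.2048]
eef_rot: [0.004, 0.08, 0.997, -0.001]
wrist_force: [0.4, -0.4, -3.3]
opening: 0.457
grasp_force: 63.4
time_s: 87.25
eef_pos: [0.4559, -0.1434, 0.2009]
eef_rot: [-0.0, 0.43, 0.903, 0.0]
wrist_force: [0.3, -0.1, -2.4]
opening: 0.461
grasp_force: 63.5
time_s: 88.12
eef_pos: [0.4267, -0.3068, 0.2014]
eef_rot: [0.0, 0.724, 0.689, -0.0]
wrist_force: [-0.3, -0.0, -3.5]
opening: 0.458
grasp_force: 63.6
(array([ 0.42670684, -0.30678158,  0.20135846]), np.float64(87.15660185916067))
call [-0.004, -0.0, 0.757] tw 0.003 rows>= 3
-- [ 4.27e-01 -3.08e-01  5.00e-02  8.69e+01]
```

```bash

python3 -m handwheel '[[[0,0,0.2,0],[0,0,0.4,0],[0,0,0.6,0],[0,0,0.7,0],[0,0,0.74,0],[0,0,0.755,0],[0,0,0.755,0],[0,0,0.755,0]]]'
python3 -m handwheel '[[[0,0,0,0],[0,0,0,0],[0,0,-0.1,0],[0,0,-0.3,0],[0,0,-0.6,0],[0,0,-0.9,0],[0,0,-0.9,0],[0,0,-0.9,0]]]' 75
python3 - <<'E'
from h import *
print(pose()); c=cam('wrist'); cass(c,'red'); cass(c,'blue')
c=cam('top'); cass(c,'red'); cass(c,'blue')
plan((.661,.0776,.22,125.5))
E
```

```text
time_s: 89.12
eef_pos: [0.4271, -0.308, 0.0514]
eef_rot: [0.001, 0.725, 0.688, 0.0]
wrist_force: [-0.9, 1.8, 0.5]
opening: 0.454
grasp_force: 64.0
time_s: 90.12
eef_pos: [0.4264, -0.3075, 0.2303]
eef_rot: [0.0, 0.726, 0.688, -0.0]
wrist_force: [-0.3, 0.9, -1.0]
opening: 0.879
grasp_force: 0.0
(array([ 0.42643165, -0.30750519,  0.2302872 ]), np.float64(86.96399758629552))
red ctr [ 426.5 -308.1] size 109 39 long 86.9 ztop 0.0684 black dir -3.1 white off 12.1
blue ctr [ 608.3 -340.1] size 110 41 long 90.0 ztop 0.0685 black dir 180.0 white off -13.7
blue ctr [ 606.7 -339.3] size 111 39 long 87.7 ztop 0.0712 black dir 177.7 white off -17.4
call [0.661, 0.357, 0.014] tw -0.149 rows>= 3
call [0.565, 0.495, 0.014] tw -0.149 rows>= 3
call [0.44, 0.609, 0.014] tw -0.149 rows>= 3
-- [6.610e-01 7.800e-02 2.200e-01 1.255e+02]
```

Blue was knocked about 24 mm in the tray, but it still stands upright on the floor inside the walls. Next I'll shut the valve.

```bash

python3 -m handwheel '[[[0.661,0.357,0.014,-0.15],[0.661,0.357,0.014,-0.15],[0.661,0.357,0.014,-0.15],[0.661,0.357,0.014,-0.15]]]' 50 >/dev/null
python3 -m handwheel '[[[0.565,0.495,0.014,-0.15],[0.565,0.495,0.014,-0.15],[0.565,0.495,0.014,-0.15],[0.565,0.495,0.014,-0.15]]]' >/dev/null
python3 -m handwheel '[[[0.44,0.61,0.014,-0.15],[0.44,0.61,0.014,-0.15],[0.44,0.61,0.014,-0.15],[0.44,0.61,0.014,-0.15],[0.44,0.61,0.014,-0.15]]]'
python3 - <<'E'
from h import *
print(pose()); c=cam('wrist'); P=cloud(c); m=masks(c)['red']&(P[...,2]>.118)&(P[...,0]>.6)&(P[...,2]<.13); t=P[m]
r=cv2.minAreaRect((t[:,:2]*1000).astype(np.float32)); print(len(t),r)
plan((.661,.0776,.115,125.5))
E
```

```text
time_s: 91.85
eef_pos: [0.6608, 0.0753, 0.2212]
eef_rot: [-0.001, 0.458, 0.889, -0.001]
wrist_force: [-0.1, -0.7, -0.3]
opening: 0.59
grasp_force: 0.0
(array([0.66081572, 0.07527589, 0.22121841]), np.float64(125.54152038633987))
2139 ((675.3580322265625, 59.0748291015625), (13.239049911499023, 98.72876739501953), 35.35694122314453)
call [0.009, 0.007, 0.532] tw 0.0 rows>= 2
-- [6.610e-01 7.800e-02 1.150e-01 1.255e+02]
```

```bash

python3 -m handwheel '[[[0.009,0.007,0.25,0],[0.009,0.007,0.53,0],[0.009,0.007,0.53,0],[0.009,0.007,0.53,0]]]' >/dev/null
python3 -m handwheel '[[[0,0,0,0],[0,0,0,0],[0,0,0,0],[0,0,0,0],[0,0,0,0]]]' 0
python3 -m handwheel '[[[-0.006,0.07,0,0.116],[-0.024,0.137,0,0.233],[-0.054,0.2,0,0.349],[-0.085,0.246,0,0.442],[-0.115,0.281,0,0.519],[-0.127,0.292,0,0.547],[-0.127,0.292,0,0.547],[-0.127,0.292,0,0.547]]]'
python3 - <<'E'
from h import *
print(pose())
E
```

```text
time_s: 93.02
eef_pos: [0.6627, 0.0794, 0.1186]
eef_rot: [0.002, 0.457, 0.889, 0.001]
wrist_force: [-2.7, -1.3, 6.8]
opening: 0.141
grasp_force: 59.3
time_s: 94.02
eef_pos: [0.722, 0.0926, 0.1185]
eef_rot: [-0.001, 0.773, 0.635, -0.002]
wrist_force: [-14.2, -3.3, 13.2]
opening: 0.145
grasp_force: 62.3
(array([0.72195206, 0.09263142, 0.11848385]), np.float64(78.79734333833501))
```

```bash

python3 -m handwheel '[[[0,0,0,0],[0,0,0,0],[0,0,-0.2,0],[0,0,-0.5,0],[0,0,-0.7,0],[0,0,-0.7,0],[0,0,-0.7,0]]]' 50
python3 - <<'E'
from h import *
c=cam('wrist'); P=cloud(c); m=masks(c)['red']&(P[...,2]>.118)&(P[...,0]>.6)&(P[...,2]<.13); t=P[m]
print(cv2.minAreaRect((t[:,:2]*1000).astype(np.float32)), cv2.fitLine(t[:,:2].astype(np.float32),cv2.DIST_L2,0,.01,.01).ravel())
c=cam('top'); cass(c,'red'); cass(c,'blue'); save(c,'end.png')
c=cam('side'); P=cloud(c); cass(c,'red'); m=masks(c)['red']&(P[...,2]>.118)&(P[...,0]>.65)&(P[...,2]<.13); t=P[m]; print(cv2.minAreaRect((t[:,:2]*1000).astype(np.float32)))
E
```

```text
time_s: 94.9
eef_pos: [0.7235, 0.0931, 0.2551]
eef_rot: [-0.0, 0.774, 0.634, -0.0]
wrist_force: [-0.4, -1.1, -0.8]
opening: 0.58
grasp_force: 0.0
((717.0657348632812, 68.25560760498047), (99.33281707763672, 13.832351684570312), 79.99571228027344) [0.16161917 0.9868532  0.717317   0.07113732]
red ctr [ 426.8 -306.1] size 110 37 long 86.8 ztop 0.0717 black dir -3.2 white off 11.2
blue ctr [ 607.7 -339.7] size 111 38 long 88.3 ztop 0.0717 black dir 178.3 white off -16.3
((716.2736206054688, 69.5766372680664), (102.0764389038086, 14.678740501403809), 80.68377685546875)
```

View pics/end.png

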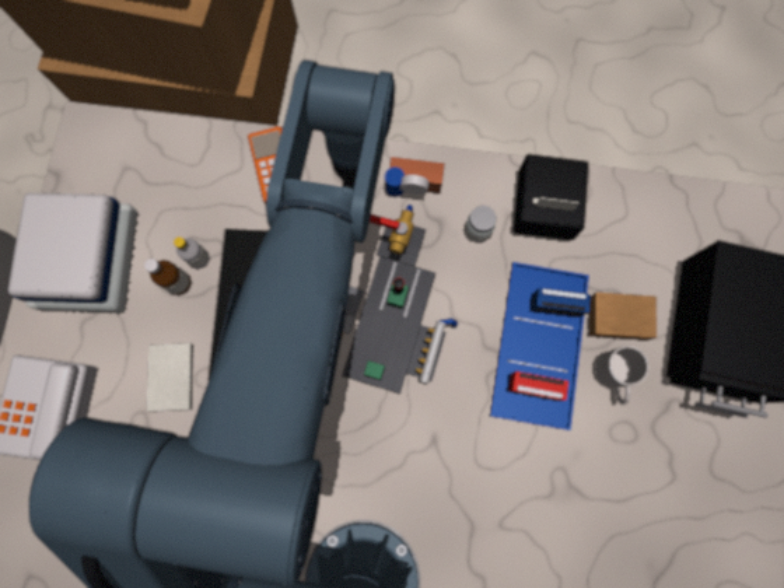

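The lever is shut at about 80.4°. Both cassettes are in the tray, blue at px (562,298) near the right wall and red at (540,387). I'll check that blue's top is level before handing in.

```bash
python3 - <<'E'
from h import *
for n in('top','side'):
    c=cam(n); P=cloud(c); X,Y,Z=P[...,0],P[...,1],P[...,2]
    for k,x,y in(('blue',.608,-.34),('red',.4266,-.308)):
        q=P[(abs(X-x)<.017)&(abs(Y-y)<.052)&(Z>.055)&(Z<.09)]
        A=np.c_[q[:,0]-x,q[:,1]-y,np.ones(len(q))]; print(n,k,len(q),np.linalg.lstsq(A,q[:,2],rcond=None)[0].round(4))
E
```

```text
top blue 414 [ 0.0188 -0.0022  0.0681]
top red 445 [ 0.0099 -0.0051  0.0679]
side blue 156 [ 0.0117 -0.0079  0.0676]
side red 160 [-0.0057 -0.0122  0.0679]
```

Both tops are level at 0.068 m, so I'm handing in.

```bash
python3 -c "
from bench import ctrl
print(ctrl.hand_in())"
```

```text
the job is handed in; nothing more can be done
None
```

The job is handed in, with no verdict returned: blue and red (yellow was absent) were each blown off black face then white, both stand upright in the tray, and the valve is shut; blue was knocked about 24 mm in the tray but stayed level inside the walls.

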